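Feed timber offcuts over a rocker chute and pack them into the corner of the bed

ROBOT

A 6-joint arm with a two-finger parallel gripper is mounted at the origin on a cart in front of the work surface, level with it; the furniture and walls round the work are solid. World frame = base frame: x ahead of the robot, y to its left, z up, the work surface at z = 0. Lengths are in m, angles in rad, forces in N, time in s.
With the tool pointing down it reaches from about 0.375 to 0.9 m from the base axis. Payload 3.1 kg.
Tool frame: the origin (TCP) lies midway between the tips of the shut fingers; the grasp point (between the pads) lies 19 mm behind it; x points along the fingers, y is the direction in which the jaws open and shut, and the axes are right-handed (so a half turn about x gives the same grasp; the last joint's range is limited). The gripper opens to 85 mm and grips with 20 to 120 N. Pads are 22 mm wide; open, the fingers measure 114 mm over their backs; the gripper's body (76 mm by 85 mm) begins 54 mm behind the grasp point. The pads swing forward as they close: fully open they stand 13 mm farther back than shut.
Start: joints at [-1.359, 0.527, 1.433, -0, 1.181, -0.178], TCP at [0.238, -0.578, 0.231] pointing down, gripper open.
Joint ranges: [-3.08, 3.08], [-0.75, 2.2], [0.22, 2.44], [-1.43, 4.57], [0, 2.65], [-2.85, 2.85]. Speed limits (rad/s): [2.79, 2.79, 3.14, 3.14, 3.14, 3.14].

INTERFACE

Orientations are given as a unit quaternion [x, y, z, w].
In Python, from station import manip gives the robot as it stands.
- The arm moves only by the tool carry_out, never from a script. Its argument "commands" is a list that holds one entry, the list of rows, each a list of 7 numbers: the shift along the tool's x, y, z in units of 25 mm (1.0 is 25 mm), then the turn, a rotation vector about the tool's x, y, z in units of 5 degrees (1.0 is 5 degrees), then the finger opening in mm, from 0 to 85.4. A call has exactly 5 rows; each row is the pose to reach, as a shift and turn from the pose commanded when the call began, along the tool's axes at that moment; what a row does not reach only later rows make up. A row lasts 1/10 s, in which the tool goes at most 50 mm and 8.59 degrees, less where a joint would pass 70% of its speed; a pose out of reach is approached as far as the arm can. A call with a gripper value outside its range is refused whole. The fingers move at their own pace and stop on an object; "force" is the grip in N (left out, the last holds). Time passes only in rows, so rows that repeat a pose let the fingers close, or fill a call up. It gives the time, the measured TCP pose, the force and the opening at its end, in the units of the state.
- manip.sense(): the state, without advancing time (a new reading comes with each control period).
- manip.snapshot(name): name is "scene" or "top" or "wrist"; returns a dict with "image" (420x560x3 uint8, red, green, blue), "fx", "fy", "cx", "cy" (pixels), "k1" (the pictures are not rectified: a ray, as slopes to the right and down, at radius r is drawn at 1 + k1 r^2 times it, then the intrinsics apply), "rvec" (rotation vector, rad) and "tvec" (3), from world to camera coordinates, as OpenCV has them. Camera axes: x right, y down, z forward; pixel columns grow to the right and rows downward; lengths in m; the calibration is good to about 2 mm. A picture is of the moment at which its call begins. There is no depth.
- manip.sign_off(): hands the job in, once; it reports no verdict.
The state is a dict: "t": time; "q": joint angles; "qd": joint speeds; "tau": joint torques, N m; "tcp_pos": TCP position; "tool_rot": TCP orientation; "force": force on the tool from outside, world axes, zero at the start; "ft_torque": the same for the moment, N m; "finger_gap": opening from 0.0 (shut) to 1.0 (fully open).
Only numpy, scipy, OpenCV 4.12 (cv2) and the standard library are available. Lean on these libraries where they do the work, as an engineer would, in place of code of your own. Each camera call takes 0.05 s, during which the arm holds its last target.

TASK

Clear the stray brass bush off the packing bed and put it down on the trolley top, off the station. Then send the timber offcuts over the rocker chute one at a time, longest first (there may be two or three): lay each one lengthwise on the level tray at its scribed line and let go, so that its own weight tips the tray and it slides onto the bed. Before sending the next, push it snug and square into the bed's fenced corner, lengthwise along the chute's direction: the first against the far fence and the end fence, each later one side by side against the one before with its end against the end fence. Leave everything else alone.

Things in the scene. Friction and masses are not known exactly. Their poses are not given: they have to be found in the camera images.
- corner (a point): fenced corner of the packing bed, on the bed's surface (12 mm above the trolley top) where the inner faces of the two fences meet. Axes (those of the whole fixed station, up to 0.1 rad askew, place varies): +y the way parts travel off the chute to the end fence (about world +y), +x to the far fence (about world +x, away from the robot), z up.
- bed_middle (a point): middle of the bed's surface, axes as the corner's. The bed spans 307 mm in x and 174 mm in y, from the corner toward -x and -y: a slippery aluminium landing lane in front of the chute, and a flush matt plywood packing area in the 155 mm next to the far fence. Dark steel fences 12 mm thick, 18 mm high, stand along its far (+x) and end (+y) edges; its other two sides are open.
- pivot (a point): middle of the tray's pivot line (along x) on the tray's upper surface, 64 mm above the trolley top, axes as the corner's; 235 mm in -x and 252 mm in -y from the corner. Grey bearing cheeks 76 to 84 mm either side of it in x reach 70 mm above the trolley top; a base plate 172 x 156 x 8 mm lies below.
- load_line (a point): scribed line across the tray, 32 mm past the pivot in +y, on its upper surface (moves with the tray; axes as the corner's when level). Set a part with its centre on it (10 mm either way works). The slippery steel tray is 134 mm wide between side rails 8 mm high and runs from 62 mm behind the pivot to its lip 95 mm past it, 17 mm over the bed's start.
- tray (a joint): tilt of the tray in rad: 0 level (rest, empty), up to 0.46 tipped with its lip down near the bed; no latch. A counterweight under the tail holds the empty tray level; any one offcut tips it within about a second and slides off onto the bed, then the tray swings back level by itself
- plank_130_centre (a point): centre of the longest timber offcut, a flat plank 60 wide (x) x 130 long (y) x 12 high mm; starts lying flat on the trolley top, to the right of or behind the rocker; may be absent
- plank_110_centre (a point): centre of the middle timber offcut, 50 wide (x) x 110 long (y) x 22 high mm; starts like the others; may be absent
- block_90_centre (a point): centre of the shortest and thickest timber offcut, 70 wide (x) x 90 long (y) x 40 high mm; starts like the others; may be absent
- bush_centre (a point): centre (half-way up) of a brass bush with a flange at its foot, 34 mm over the flange, narrowing to 24 mm at the top, 28 mm high, standing loose somewhere on the packing bed. Free room to set it down: the bare trolley top left of the end fence, about world x 0.555, y 0.315
- plank_130: the longest offcut, origin at the centre of its underside
- plank_110: the middle offcut, origin at the centre of its underside
- block_90: the shortest offcut, origin at the centre of its underside
- bush: the brass bush, origin at the centre of its foot
- tape_measure: black pocket tape measure, 83x87x41 mm, at the near left; leave it alone
- glue_bottle: white glue bottle with a nozzle, standing at the far right, 44 mm wide, 147 mm high; leave it alone

How it is judged:
On the way, in this order (a step that is already met when the one before it is completed fails the run):
1. the brass bush is off the bed, let go on the trolley top (height (world z) of bush_centre between 0.005 and 0.0195 m and contact force between the fingers and bush below 0.1 N), for 0.2 s.
2. the 130 mm plank rides on the tipped tray (tilted more than 0.15 rad with it), let go by the fingers (angle between plank_130_centre's own z axis and vertical above 0.15 rad and x of plank_130_centre in the frame of load_line between -0.06 and 0.06 m and y of plank_130_centre in the frame of load_line between -0.06 and 0.09 m and z of plank_130_centre in the frame of load_line between 0 and 0.045 m and contact force between the fingers and plank_130 below 0.3 N), for 0.05 s.
3. the 130 mm plank is snug and square in its place in the corner (x of plank_130_centre in the frame of corner between -0.034 and -0.024 m and y of plank_130_centre in the frame of corner between -0.069 and -0.059 m and z of plank_130_centre in the frame of corner between 0.002 and 0.01 m and angle between the y axis of plank_130_centre and the y axis of corner, either way round below 0.06 rad), for 0.2 s.
4. the 110 mm plank rides on the tipped tray (tilted more than 0.15 rad with it), let go by the fingers (angle between plank_110_centre's own z axis and vertical above 0.15 rad and x of plank_110_centre in the frame of load_line between -0.06 and 0.06 m and y of plank_110_centre in the frame of load_line between -0.06 and 0.09 m and z of plank_110_centre in the frame of load_line between 0 and 0.045 m and contact force between the fingers and plank_110 below 0.3 N), for 0.05 s.
5. the 110 mm plank is snug and square in its place in the corner ((x of plank_110_centre in the frame of corner above -0.029 m or horizontal distance between plank_110_centre and plank_130_centre below 0.0599 m) and x of plank_110_centre in the frame of corner below -0.019 m and y of plank_110_centre in the frame of corner between -0.059 and -0.049 m and z of plank_110_centre in the frame of corner between 0.007 and 0.015 m and angle between the y axis of plank_110_centre and the y axis of corner, either way round below 0.06 rad), for 0.2 s.
6. the 90 mm block rides on the tipped tray (tilted more than 0.15 rad with it), let go by the fingers (angle between block_90_centre's own z axis and vertical above 0.15 rad and x of block_90_centre in the frame of load_line between -0.06 and 0.06 m and y of block_90_centre in the frame of load_line between -0.06 and 0.09 m and z of block_90_centre in the frame of load_line between 0 and 0.045 m and contact force between the fingers and block_90 below 0.3 N), for 0.05 s.
7. the 90 mm block is snug and square in its place in the corner ((x of block_90_centre in the frame of corner above -0.039 m or horizontal distance between block_90_centre and plank_130_centre below 0.072 m or horizontal distance between block_90_centre and plank_110_centre below 0.0648 m) and x of block_90_centre in the frame of corner below -0.029 m and y of block_90_centre in the frame of corner between -0.049 and -0.039 m and z of block_90_centre in the frame of corner between 0.016 and 0.024 m and angle between the y axis of block_90_centre and the y axis of corner, either way round below 0.06 rad), for 0.2 s.
At the end, for the whole second after the job is handed in: every offcut present lies flat, lengthwise along y (0.06 rad), its end within 4 mm of the end fence, its side within 4 mm of the far fence (longest present) or of the offcut before it; at rest; tray level (under 0.04 rad); bush on the trolley top (all of step 1 and all of step 3 and all of step 5 and all of step 7 and value of joint tray below 0.04 rad and linear speed of each of plank_130, plank_110, block_90 below 0.01 m/s); the robot touches nothing.
It fails at once if the tape measure is moved more than 30 mm (distance of tape_measure from where it was at the start of the episode above 0.03 m).
It fails at once if the glue bottle is moved more than 30 mm (distance of glue_bottle from where it was at the start of the episode above 0.03 m).
Of plank_130, plank_110, block_90 only 2 to 3 are there at a start; the rules pass over those that are not, and their reading is None.
At some moment in a run one of plank_130, plank_110, block_90 may be knocked a few centimetres aside while the robot is not near it.
Once in a run the grip may slacken for a moment while it holds something.
It also fails if it takes over 210 s, if anything falls off the work surface, if the arm or the gripper's body presses on something with over 40 N, if the wrist force passes 120 N, or if a joint passes its speed limit or range.

## Working session

There is one attempt and no reset: what is moved stays moved. The work goes in short steps, Python scripts to look and compute and a tool call to move; the robot and the scene stay as the last step left them, time stands still between calls to the robot, and variables do not carry over. Pictures are saved under pics/ and viewed, and the job is handed in when it is done.

Besides the shell and the picture viewer there is one more tool, called after "Emit:" as name(argument=value, ...) on one line, values as JSON. carry_out: Moves the arm, as the interface text tells. Its arguments: {"type":"object","properties":{"commands":{"type":"array"},"force":{"type":"number"}},"required":["commands"]}

```bash
ls; mkdir -p pics
cat > h.py <<'E'
import numpy as np, cv2
from station import manip
from scipy.spatial.transform import Rotation as R
def snap(cam,name,crop=None,scale=1):
    s=manip.snapshot(cam); im=s['image'][:,:,::-1].copy()
    np.savez('pics/%s.npz'%name,**{k:np.array(v) for k,v in s.items()})
    if crop:
        a,b,c,d=crop; im=im[b:d,a:c]
    if scale!=1: im=cv2.resize(im,None,fx=scale,fy=scale,interpolation=cv2.INTER_CUBIC)
    cv2.imwrite('pics/%s.png'%name,im); return s
def load(name): return dict(np.load('pics/%s.npz'%name))
def crop(name,out,box,scale):
    s=load(name); a,b,c,d=box
    im=s['image'][b:d,a:c,::-1]
    cv2.imwrite('pics/%s.png'%out,cv2.resize(im,None,fx=scale,fy=scale,interpolation=cv2.INTER_CUBIC))
def cam(s):
    K=np.array([[s['fx'],0,s['cx']],[0,s['fy'],s['cy']],[0,0,1]],float)
    D=np.array([float(s['k1']),0,0,0]); return K,D,np.array(s['rvec'],float).ravel(),np.array(s['tvec'],float).ravel()
def p2w(s,uv,z):
    K,D,r,t=cam(s); uv=np.array(uv,float).reshape(-1,1,2)
    n=cv2.undistortPointsIter(uv,K,D,None,None,(3,100,1e-12)).reshape(-1,2)
    Rm=cv2.Rodrigues(r)[0]; C=-Rm.T@t
    d=np.c_[n,np.ones(len(n))]@Rm
    z=np.broadcast_to(z,(len(n),))
    return C+d*((z-C[2])/d[:,2])[:,None]
def w2p(s,P):
    K,D,r,t=cam(s); return cv2.projectPoints(np.array(P,float).reshape(-1,3),r,t,K,D)[0].reshape(-1,2)
E
python3 - <<'E'
from h import *
for c in ['scene','top','wrist']:
    s=snap(c,c+'0'); K,D,r,t=cam(s); print(c,K[0,0],K[0,2],K[1,2],D[0],-cv2.Rodrigues(r)[0].T@t)
print(manip.sense())
E
```

```text
pics
scene 540.2993431258868 277.84814668147936 199.0456882552116 0.0668478510720807 [-0.11033244  0.70982992  1.14543567]
top 459.1783788863822 282.2358496730763 215.21069433056095 -0.1304155909235118 [ 0.32202158 -0.02603147  1.45286344]
wrist 332.2393853365577 273.5562086071334 211.52242564008742 -0.08226983198984988 [ 0.30946566 -0.54752553  0.37332668]
{'t': 0.15, 'q': array([-1.35948333e+00,  5.28260814e-01,  1.43361678e+00, -5.02144506e-06,
        1.18141826e+00, -1.78494644e-01]), 'qd': array([ 0.00155388, -0.00250731, -0.00306434,  0.00054057, -0.00047817,
       -0.00123593]), 'tau': array([ 5.44482755e-04, -4.42741907e+01, -1.78276670e+01, -2.52750096e-04,
        5.59262800e-03, -6.61252557e-06]), 'tcp_pos': array([ 0.2374167, -0.5775476,  0.2305506]), 'tool_rot': array([-0.69370673, -0.13754959,  0.69372977, -0.13634546]), 'force': array([ 1.82111824, -0.29317106, -0.07253344]), 'ft_torque': array([ 0.02220269, -0.01677808, -0.04556194]), 'finger_gap': 1.0041232389269759}
```

View pics/top0.png

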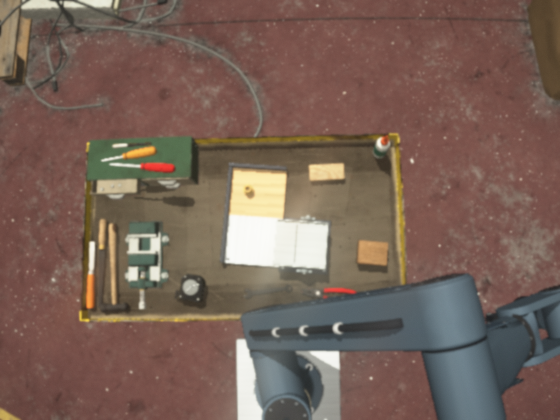

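View pics/scene0.png

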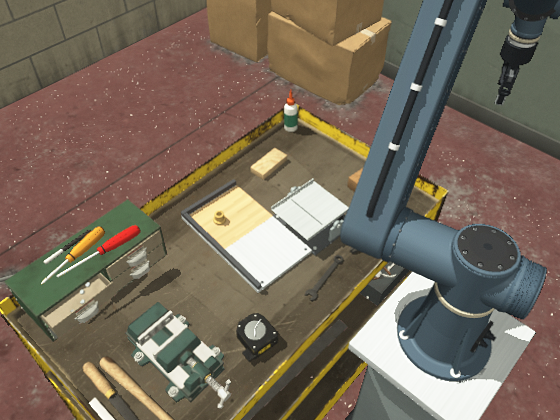

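View pics/wrist0.png

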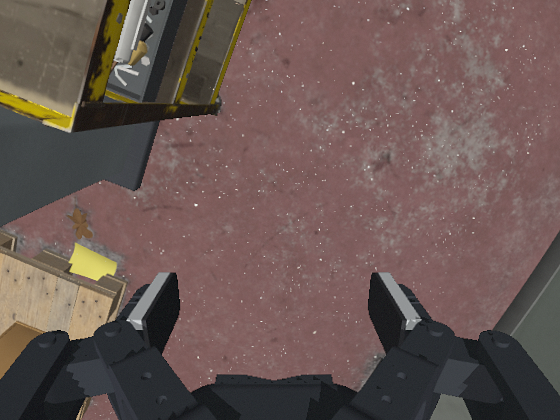

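The top view shows the station at px (225-330, 165-270), the bush at (249,190), a light offcut at (326,172) and a brown one at (373,253). I'm enlarging these.

Run:
```python
from h import *
crop('top0','t0a',(215,155,335,275),5)
crop('top0','t0b',(300,130,410,290),5)
s=load('top0'); print(p2w(s,[(373,253),(326,172),(249,190),(225,165),(191,290),(382,147)],0.01).round(3))
```

```text
[[ 0.409 -0.275  0.01 ]
 [ 0.672 -0.135  0.01 ]
 [ 0.619  0.114  0.01 ]
 [ 0.704  0.192  0.01 ]
 [ 0.303  0.3    0.01 ]
 [ 0.752 -0.321  0.01 ]]
```

View pics/t0a.png

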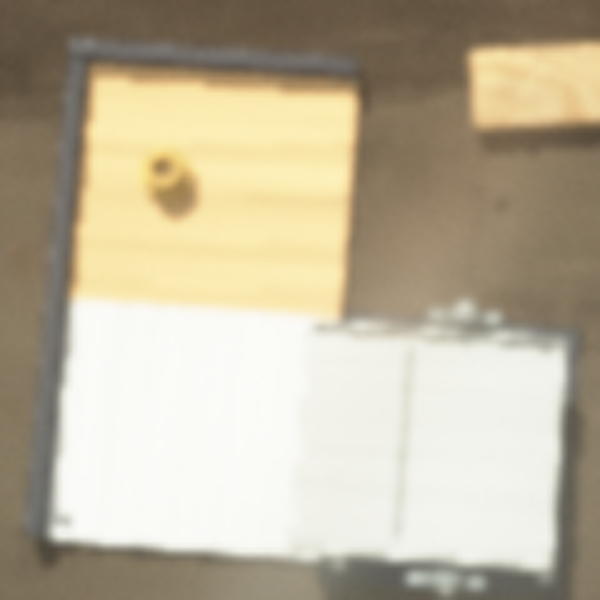

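View pics/t0b.png

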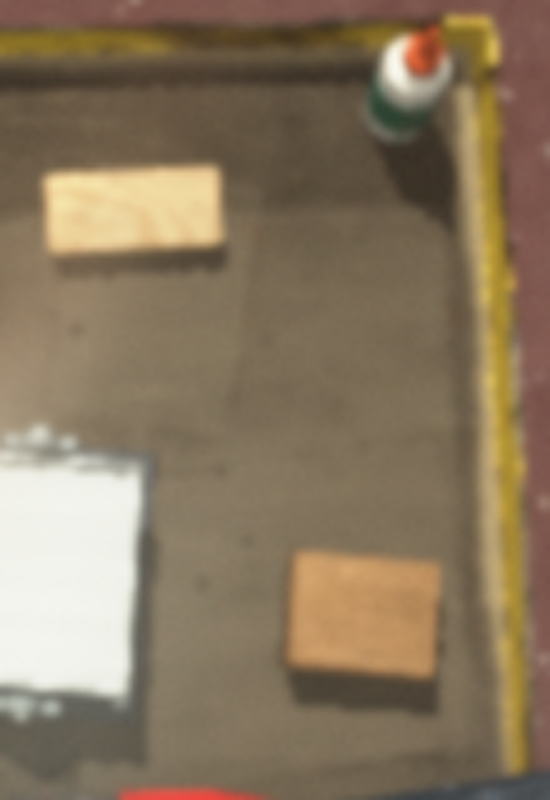

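Run:
```python
from h import *
s=load('top0')
f=lambda p,z:p2w(s,[(215+x/5-0.4,155+y/5-0.4) for x,y in p],z)
P=f([(89,72),(72,297),(48,541),(358,95),(345,315)],0.012);print(P.round(4))
d=P[0]-P[2];print(np.arctan2(d[0],d[1])-np.pi/2+0,np.hypot(*d[:2])); 
L=f([(409,350),(398,538)],0.064);print('load',L.round(4))
g=lambda p,z:p2w(s,[(300+x/5-0.4,130+y/5-0.4) for x,y in p],z)
A=g([(44,174),(220,165),(224,243),(49,250)],0.022);print(A.round(4),A.mean(0)); print(np.linalg.norm(A[0]-A[1]),np.linalg.norm(A[1]-A[2]))
B=g([(292,550),(441,563),(436,677),(287,662)],0.04);print(B.round(4),B.mean(0)); print(np.linalg.norm(B[0]-B[1]),np.linalg.norm(B[1]-B[2]))
print('bush',f([(165,170)],0.028))
```

```text
[[ 0.6892  0.1672  0.012 ]
 [ 0.542   0.1782  0.012 ]
 [ 0.3871  0.1937  0.012 ]
 [ 0.6695 -0.0067  0.012 ]
 [ 0.5267  0.0042  0.012 ]]
0.0876169237947364 0.30330695595209944
load [[ 0.497  -0.0355  0.064 ]
 [ 0.3828 -0.0264  0.064 ]]
[[ 0.6957 -0.0786  0.022 ]
 [ 0.6992 -0.1916  0.022 ]
 [ 0.6479 -0.1921  0.022 ]
 [ 0.6458 -0.0804  0.022 ]] [ 0.67215675 -0.13568176  0.022     ]
0.11308210624522466 0.05128941831037606
[[ 0.4492 -0.2247  0.04  ]
 [ 0.4391 -0.3168  0.04  ]
 [ 0.369  -0.3105  0.04  ]
 [ 0.3804 -0.219   0.04  ]] [ 0.40940656 -0.26775725  0.04      ]
0.09267792779992162 0.07037652389391912
bush [[0.61986247 0.11648983 0.028     ]]
```

```bash
cat >> h.py <<'E'
def down(phi):
    c,s_=np.cos(phi),np.sin(phi)
    return np.array([[0,c,s_],[0,s_,-c],[-1,0,0]],float)
def cmd_state():
    st=manip.sense(); return np.array(st['tcp_pos']),R.from_quat(st['tool_rot']),st
def plan(*wps):
    """wps: (x,y,z,phi) list; shift and turn from present measured pose"""
    p,r,st=cmd_state(); y=r.as_matrix()[:,1]
    print('t',round(float(st['t']),2),'tcp',p.round(4),'phi',round(float(np.arctan2(y[1],y[0])),4),'tilt',round(float(np.arccos(-r.as_matrix()[2,0])),4),'F',np.round(st['force'],1),'gap',round(float(st['finger_gap']),3),'q',np.round(st['q'],2))
    for w in wps:
        d=r.inv().apply(np.array(w[:3])-p)/0.025
        rv=(r.inv()*R.from_matrix(down(w[3]))).as_rotvec()*180/np.pi/5
        print(w,'->',d.round(2),rv.round(2))
YAW=-0.095; C=np.array([0.6895,0.1675])
def S(x,y):
    c,s_=np.cos(YAW),np.sin(YAW)
    return C+np.array([c*x-s_*y,s_*x+c*y])
E
python3 - <<'E'
from h import *
plan((0.45,-0.25,0.33,YAW),(0.58,0.08,0.33,YAW),(0.58,0.08,0.33,YAW+np.pi))
print(S(-.235,-.220))
E
```

```text
t 0.15 tcp [ 0.2374 -0.5775  0.2306] phi -1.181 tilt 0.0017 F [ 1.8 -0.3 -0.1] gap 1.004 q [-1.36  0.53  1.43 -0.    1.18 -0.18]
(0.45, -0.25, 0.33, -0.095) -> [ -3.96  -8.89 -12.85] [-1.244e+01 -1.000e-02  2.000e-02]
(0.58, 0.08, 0.33, -0.095) -> [ -3.94 -19.13 -22.67] [-1.244e+01 -1.000e-02  2.000e-02]
(0.58, 0.08, 0.33, 3.046592653589793) -> [ -3.94 -19.13 -22.67] [2.356e+01 2.000e-02 2.000e-02]
[ 0.43469106 -0.02921656]
```

Emit:
carry_out(commands=[[[-0.8,-1.1,-1.6,-1.6,0,0,85],[-1.6,-2.2,-3.2,-3.2,0,0,85],[-2.4,-3.3,-4.8,-4.8,0,0,85],[-3.2,-4.4,-6.4,-6.4,0,0,85],[-3.6,-5.5,-8,-8,0,0,85]]], force=40)

```text
t: 0.65
tcp_pos: [0.3661, -0.3815, 0.3204]
tool_rot: [0.604, 0.367, -0.604, 0.368]
force: [0.9, -0.5, -0.6]
finger_gap: 0.999
```

Run:
```python
from h import *
plan((0.45,-0.25,0.33,YAW),(0.58,0.08,0.33,YAW))
```

```text
t 0.65 tcp [ 0.3661 -0.3815  0.3204] phi -0.478 tilt 0.002 F [ 0.9 -0.5 -0.6] gap 0.999 q [-1.02  0.3   1.56  0.    1.28 -0.54]
(0.45, -0.25, 0.33, -0.095) -> [-0.39  0.56 -6.21] [-4.39  0.01 -0.02]
(0.58, 0.08, 0.33, -0.095) -> [ -0.4   -0.9  -20.33] [-4.39  0.01 -0.02]
```

Emit:
carry_out(commands=[[[-0.1,-0.1,-2,-0.9,0,0,85],[-0.2,-0.2,-4,-1.8,0,0,85],[-0.3,-0.3,-6,-2.7,0,0,85],[-0.4,-0.4,-8,-3.6,0,0,85],[-0.4,-0.5,-10,-4.4,0,0,85]]])

```text
t: 1.15
tcp_pos: [0.4706, -0.154, 0.3294]
tool_rot: [0.524, 0.475, -0.523, 0.476]
force: [1.4, -0.6, 0.9]
finger_gap: 0.991
```

Run:
```python
from h import *
plan((0.55,0.06,0.33,YAW),(0.58,0.08,0.33,YAW))
```

```text
t 1.15 tcp [ 0.4706 -0.154   0.3294] phi -0.0962 tilt 0.0008 F [ 1.4 -0.6  0.9] gap 0.991 q [-0.54  0.24  1.62  0.    1.29 -0.45]
(0.55, 0.06, 0.33, -0.095) -> [-0.02  2.34 -8.82] [-0.01  0.   -0.01]
(0.58, 0.08, 0.33, -0.095) -> [-0.02  3.46 -9.74] [-0.01  0.   -0.01]
```

Emit:
carry_out(commands=[[[0,0.5,-2,0,0,0,85],[0,1,-4,0,0,0,85],[0,1.5,-6,0,0,0,85],[0,2,-7.7,0,0,0,85],[0,2.3,-8.8,0,0,0,85]]])

```text
t: 1.65
tcp_pos: [0.5494, 0.0609, 0.3289]
tool_rot: [0.524, 0.476, -0.523, 0.475]
force: [-0.6, 0.3, 0.2]
finger_gap: 0.996
```

Run:
```python
from h import *
snap('wrist','w1'); plan(); snap('scene','s1'); snap('top','t1'); plan()
crop('t1','t1b',(200,130,420,330),3)
```

```text
t 1.7 tcp [0.5505 0.0636 0.3289] phi -0.0942 tilt 0.0043 F [1.9 0.9 0.7] gap 0.997 q [-0.09  0.33  1.49  0.    1.33  0.  ]
t 1.8 tcp [0.5489 0.0591 0.3286] phi -0.0952 tilt 0.0009 F [-0.2 -0.7 -0.6] gap 0.995 q [-0.1   0.33  1.49 -0.    1.33  0.  ]
```

View pics/w1.png

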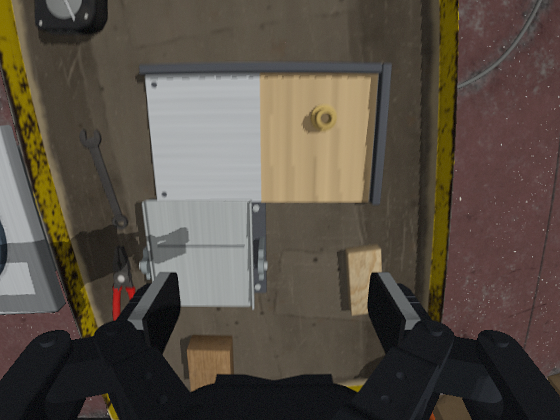

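View pics/t1b.png

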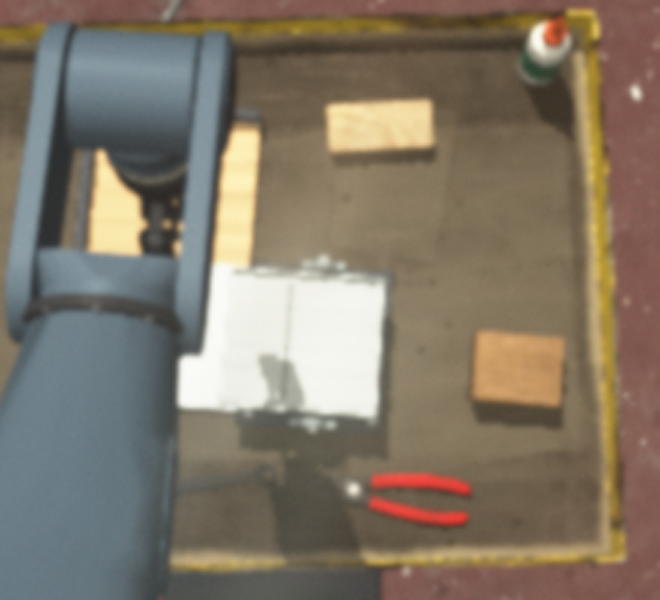

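View pics/s1.png

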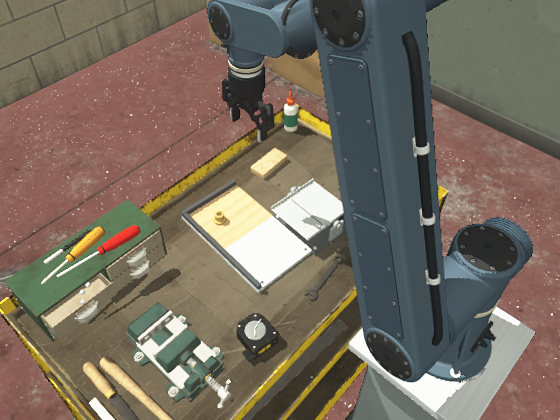

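Only the 110 plank and the 90 block are present. In the wrist view the bed runs from px (150,75) to (378,203), the bush is at (322,118) and the tray is below the bed. I'm enlarging to fit the station.

Run:
```python
from h import *
crop('w1','w1a',(240,50,400,210),5)
crop('w1','w1b',(130,50,290,210),5)
```

```text
(no output)
```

View pics/w1a.png

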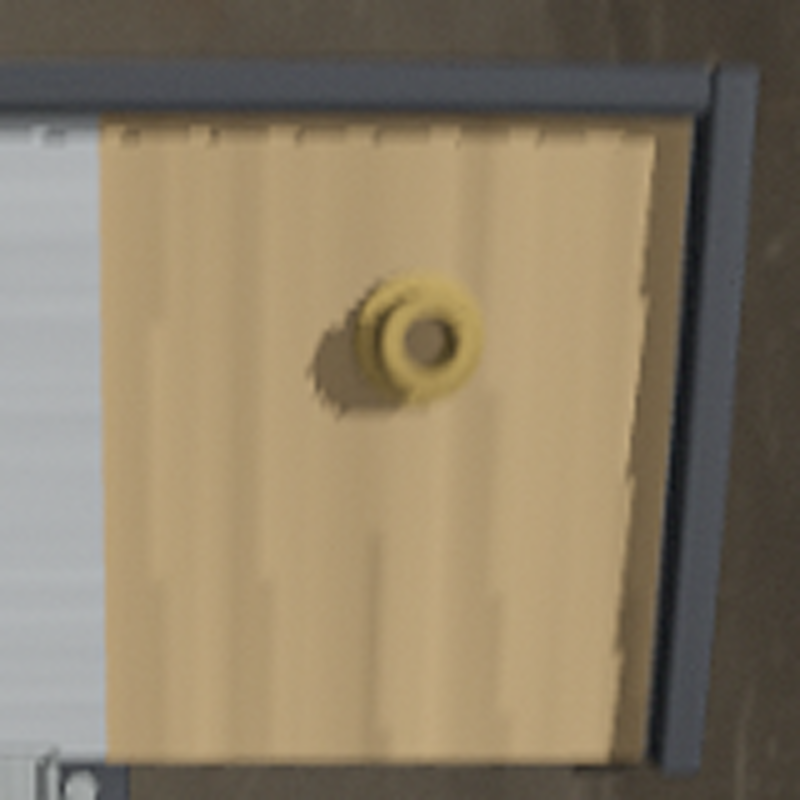

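View pics/w1b.png

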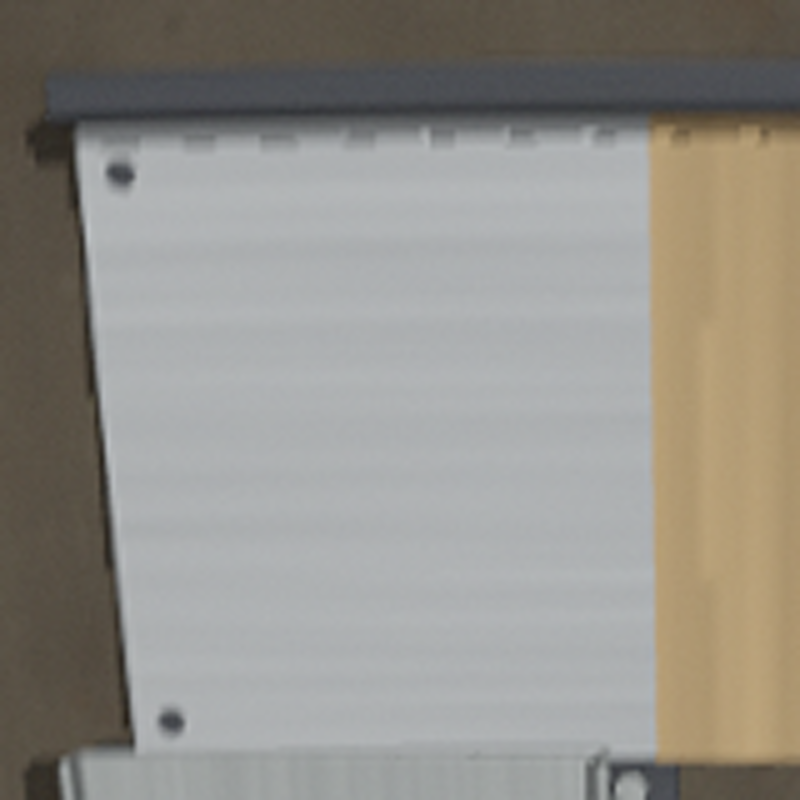

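```bash
cat > fit.py <<'E'
from h import *
from scipy.optimize import least_squares
s=load('w1')
pts=[(693,116,0,0,.012,240,50),(648,765,0,-.174,.012,240,50),(100,118,-.155,0,.012,240,50),(108,762,-.155,-.174,.012,240,50),(78,124,-.307,0,.012,130,50),
(710,108,0,0,.030,240,50),(664,772,0,-.174,.030,240,50)]
uv=np.array([(a+p[0]/5-.4,b+p[1]/5-.4) for p in pts for a,b in [p[5:7]]])
def f(v):
    c,q=np.cos(v[2]),np.sin(v[2])
    W=[(v[0]+c*p[2]-q*p[3],v[1]+q*p[2]+c*p[3],p[4]) for p in pts]
    return (w2p(s,W)-uv).ravel()
r=least_squares(f,[.69,.167,-.09]); print(r.x, r.fun.reshape(-1,2).round(1))
W=p2w(s,[(240+432/5-.4,50+340/5-.4),(240+420/5-.4,50+337/5-.4)],[.04,.014]); print('bush',W.round(4))
c,q=np.cos(r.x[2]),np.sin(r.x[2])
print('load',r.x[:2]+[c*-.235+q*.22,q*-.235-c*.22], p2w(s,[(160,244.5),(246,245.5)],.064).mean(0))
E
python3 fit.py
```

```text
[ 0.69650752  0.16828479 -0.09147905] [[-0.   0.5]
 [-0.5 -1.6]
 [ 0.1 -0.5]
 [ 0.4 -0.6]
 [-0.7  0.7]
 [ 0.9  0.8]
 [-0.2  0.5]]
bush [[0.6206 0.1187 0.04  ]
 [0.6213 0.1185 0.014 ]]
load [ 0.44239279 -0.02932772] [ 0.44455714 -0.02899583  0.064     ]
```

Run:
```python
from h import *
s=load('top0')
def ov(C,Y,out,name='top0',box=(215,155,335,275),k=5):
    s=load(name); a,b,c_,d=box
    im=cv2.resize(s['image'][b:d,a:c_,::-1],None,fx=k,fy=k,interpolation=cv2.INTER_CUBIC)
    c,q=np.cos(Y),np.sin(Y); T=lambda x,y,z:(C[0]+c*x-q*y,C[1]+q*x+c*y,z)
    for W in [[T(0,0,.012),T(-.307,0,.012),T(-.307,-.174,.012),T(0,-.174,.012)],[T(0,0,.03),T(0,-.174,.03)],[T(-.155,0,.012),T(-.155,-.174,.012)],[T(-.168,-.22,.064),T(-.302,-.22,.064)]]:
        uv=(w2p(s,W)-[a,b]+.4)*k
        cv2.polylines(im,[np.int32(uv)],len(W)>2,(0,0,255),1)
    cv2.imwrite('pics/%s.png'%out,im)
ov((.6965,.1683),-.0915,'ov1')
```

```text
(no output)
```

View pics/ov1.png

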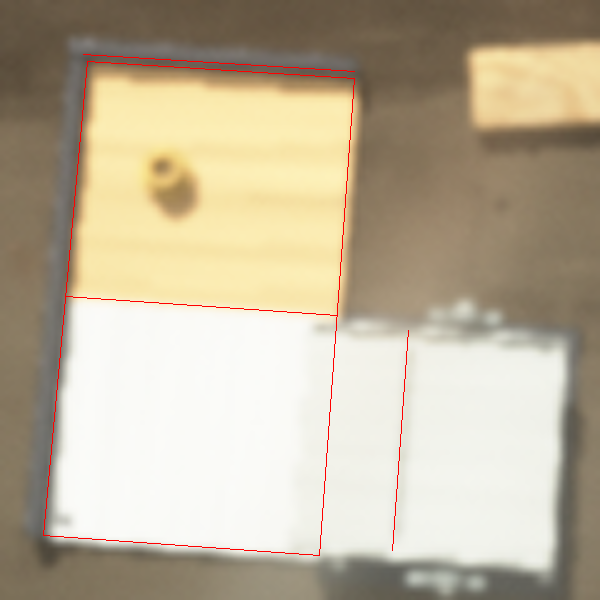

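```bash
sed -i 's/^YAW=.*/YAW=-0.093; C=np.array([0.6955,0.1675])/' h.py
python3 - <<'E'
from h import *
plan((.621,.1185,.10,YAW),(.621,.1185,.016,YAW))
E
```

```text
t 1.8 tcp [0.5489 0.0591 0.3286] phi -0.0952 tilt 0.0009 F [-0.2 -0.7 -0.6] gap 0.995 q [-0.1   0.33  1.49 -0.    1.33  0.  ]
(0.621, 0.1185, 0.1, -0.093) -> [ 9.14  2.65 -2.64] [-0.03  0.    0.01]
(0.621, 0.1185, 0.016, -0.093) -> [12.5   2.65 -2.64] [-0.03  0.    0.01]
```

Emit:
carry_out(commands=[[[1.8,0.6,-0.6,0,0,0,85],[3.6,1.2,-1.2,0,0,0,70],[5.5,1.8,-1.8,0,0,0,60],[7.3,2.4,-2.4,0,0,0,60],[9.1,2.65,-2.65,0,0,0,60]]])

```text
t: 2.3
tcp_pos: [0.623, 0.116, 0.1002]
tool_rot: [0.525, 0.474, -0.524, 0.475]
force: [-0.1, -0.5, 0.4]
finger_gap: 0.703
```

Run:
```python
from h import *
snap('wrist','w2')
plan((.621,.1185,.016,YAW))
```

```text
t 2.35 tcp [0.6178 0.1162 0.0899] phi -0.1 tilt 0.0147 F [-0.   0.6 -8.3] gap 0.702 q [0.01 0.71 1.52 0.   0.92 0.11]
(0.621, 0.1185, 0.016, -0.093) -> [ 2.95  0.16 -0.11] [-0.08  0.02  0.17]
```

View pics/w2.png

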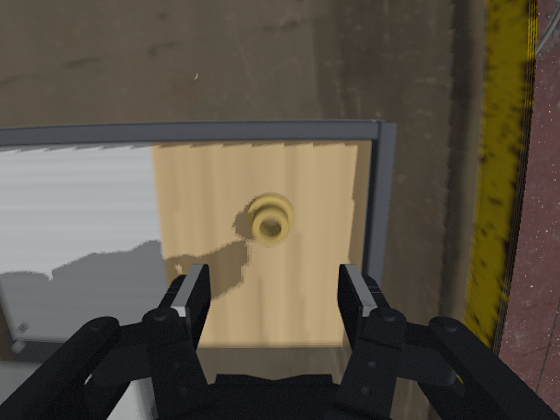

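The bush at px (270,222) is centred between the fingers. I'm descending and gripping.

Emit:
carry_out(commands=[[[1,0,0,0,0,0,60],[2,0,0,0,0,0,60],[2.8,0,0,0,0,0,60],[3.2,0,0,0,0,0,60],[3.4,0,0,0,0,0,60]]])

```text
t: 2.85
tcp_pos: [0.6211, 0.1156, 0.0165]
tool_rot: [-0.524, -0.475, 0.525, -0.474]
force: [0.2, 0.4, 0.1]
finger_gap: 0.704
```

Emit:
carry_out(commands=[[[0,0,0,0,0,0,60],[0,0,0,0,0,0,10],[0,0,0,0,0,0,10],[0,0,0,0,0,0,10],[0,0,0,0,0,0,10]]])

```text
t: 3.35
tcp_pos: [0.6223, 0.1167, 0.0183]
tool_rot: [0.525, 0.474, -0.523, 0.475]
force: [-1.1, -1.2, 5.5]
finger_gap: 0.347
```

Run:
```python
from h import *
snap('wrist','w3')
plan((.555,.315,.15,YAW))
```

```text
t 3.4 tcp [0.6223 0.1167 0.0183] phi -0.0986 tilt 0.0023 F [-0.6 -1.1  5.8] gap 0.345 q [ 0.01  0.82  1.55 -0.    0.77  0.11]
(0.555, 0.315, 0.15, -0.093) -> [-5.28 -3.45 -7.63] [-0.06  0.   -0.03]
```

View pics/w3.png

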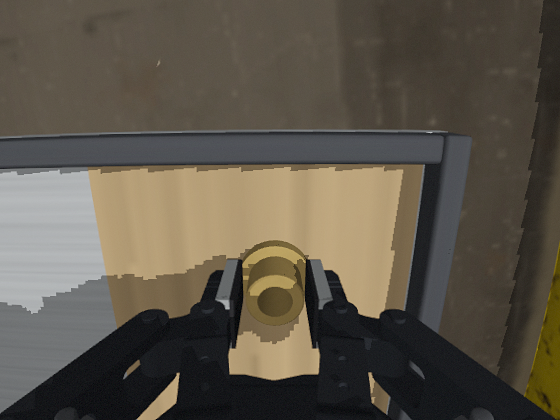

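Gap of 29 mm with 6 N upward suggests the tips bear on the flange, so I'll raise slightly and let the grip close.

Emit:
carry_out(commands=[[[-0.1,0,0,0,0,0,10],[-0.2,0,0,0,0,0,10],[-0.2,0,0,0,0,0,10],[-0.2,0,0,0,0,0,10],[-0.2,0,0,0,0,0,10]]])

```text
t: 3.9
tcp_pos: [0.6212, 0.1168, 0.0213]
tool_rot: [-0.524, -0.475, 0.524, -0.475]
force: [0.7, -0.5, -1.3]
finger_gap: 0.351
```

Run:
```python
from h import *
snap('wrist','w4')
plan((.555,.315,.15,YAW))
```

```text
t 3.95 tcp [0.6212 0.1168 0.0213] phi -0.0988 tilt 0.0006 F [ 0.7  0.7 -1.5] gap 0.348 q [ 0.01  0.82  1.55 -0.    0.78  0.11]
(0.555, 0.315, 0.15, -0.093) -> [-5.15 -3.42 -7.63] [-0.07  0.    0.01]
```

View pics/w4.png

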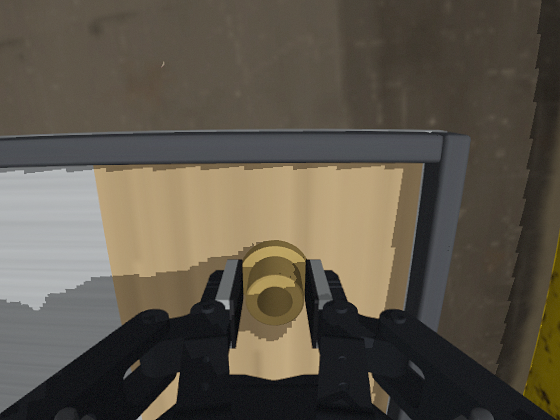

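It's held: the weight now shows on the sensor. Lift and carry.

Emit:
carry_out(commands=[[[-0.8,0,0,0,0,0,10],[-2,0,0,0,0,0,10],[-3,-0.4,-1,0,0,0,10],[-3.2,-1,-2.4,0,0,0,10],[-3.2,-1.8,-4,0,0,0,10]]])

```text
t: 4.45
tcp_pos: [0.5884, 0.221, 0.1035]
tool_rot: [0.526, 0.473, -0.523, 0.475]
force: [1.3, -0.7, -1.0]
finger_gap: 0.343
```

Emit:
carry_out(commands=[[[0,-0.6,-1.4,0,0,0,10],[0,-1.1,-2.4,0,0,0,10],[0,-1.5,-3.2,0,0,0,10],[0.5,-1.62,-3.6,0,0,0,10],[1,-1.62,-3.6,0,0,0,10]]])

```text
t: 4.95
tcp_pos: [0.5549, 0.3155, 0.0758]
tool_rot: [0.524, 0.475, -0.523, 0.475]
force: [1.0, -0.4, -0.5]
finger_gap: 0.347
```

Run:
```python
from h import *
snap('wrist','w5')
plan((.555,.315,.010,YAW))
```

```text
t 5.0 tcp [0.5535 0.3136 0.0731] phi -0.098 tilt 0.0046 F [-1.2 -1.1 -2.3] gap 0.348 q [ 0.34  0.74  1.52 -0.    0.89  0.44]
(0.555, 0.315, 0.01, -0.093) -> [ 2.52  0.06 -0.07] [-0.06  0.03  0.05]
```

View pics/w5.png

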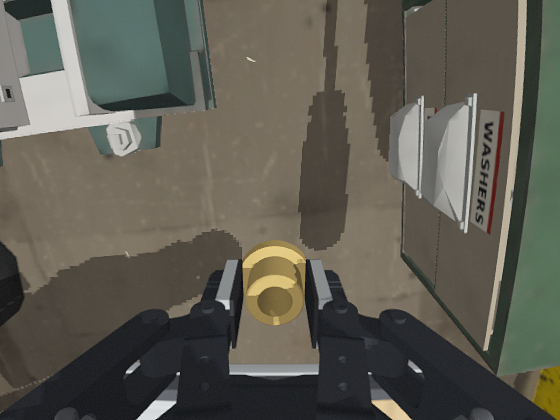

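Emit:
carry_out(commands=[[[0.8,0,0,0,0,0,10],[1.5,0,0,0,0,0,10],[2.1,0,0,0,0,0,10],[2.4,0,0,0,0,0,10],[2.6,0,0,0,0,0,10]]])

```text
t: 5.5
tcp_pos: [0.5551, 0.3134, 0.0104]
tool_rot: [-0.524, -0.475, 0.525, -0.474]
force: [0.9, -0.5, -0.9]
finger_gap: 0.347
```

Emit:
carry_out(commands=[[[0.04,0,0,0,0,0,10],[0.08,0,0,0,0,0,10],[0.08,0,0,0,0,0,10],[0.08,0,0,0,0,0,10],[0.08,0,0,0,0,0,10]]])

```text
t: 6.0
tcp_pos: [0.5554, 0.3145, 0.0102]
tool_rot: [0.524, 0.475, -0.524, 0.475]
force: [0.1, -0.6, -1.2]
finger_gap: 0.349
```

Emit:
carry_out(commands=[[[0.05,0,0,0,0,0,10],[0.1,0,0,0,0,0,10],[0.1,0,0,0,0,0,10],[0.1,0,0,0,0,0,45],[0.1,0,0,0,0,0,45]]])

```text
t: 6.5
tcp_pos: [0.5553, 0.3144, 0.0073]
tool_rot: [0.524, 0.475, -0.524, 0.475]
force: [0.3, -0.2, 0.7]
finger_gap: 0.533
```

Emit:
carry_out(commands=[[[0,0,0,0,0,0,60],[-0.5,0,0,0,0,0,60],[-1.5,0,0,0,0,0,60],[-3,0,0,0,0,0,60],[-4,0,0,0,0,0,60]]])

```text
t: 7.0
tcp_pos: [0.5561, 0.3147, 0.1102]
tool_rot: [0.525, 0.474, -0.523, 0.475]
force: [0.3, 0.8, -0.3]
finger_gap: 0.699
```

Run:
```python
from h import *
snap('wrist','w6')
plan((.672,-.1357,.15,YAW))
```

```text
t 7.05 tcp [0.5584 0.3157 0.1144] phi -0.0986 tilt 0.0106 F [0.9 0.5 1.1] gap 0.703 q [0.34 0.69 1.49 0.   0.95 0.44]
(0.672, -0.1357, 0.15, -0.093) -> [-1.44  6.31 17.51] [-0.06 -0.05 -0.11]
```

View pics/w6.png

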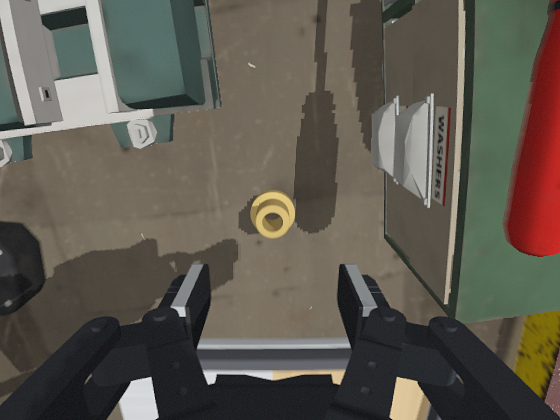

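Bush stands upright on the trolley at px (272,214). Next, to the plank.

Emit:
carry_out(commands=[[[-0.6,0.5,1.3,0,0,0,80],[-1.4,1.2,3.2,-0.4,0,0,80],[-2,1.9,5.1,-0.8,0,0,80],[-2.4,2.5,7,-1.1,0,0,80],[-2.4,3.2,8.9,-1.4,0,0,80]]])

```text
t: 7.55
tcp_pos: [0.6118, 0.0916, 0.1696]
tool_rot: [0.495, 0.505, -0.493, 0.507]
force: [0.3, -0.2, 1.0]
finger_gap: 0.934
```

Run:
```python
from h import *
plan((.672,-.1357,.12,.03))
```

```text
t 7.55 tcp [0.6118 0.0916 0.1696] phi 0.025 tilt 0.0043 F [ 0.3 -0.2  1. ] gap 0.934 q [-0.03  0.59  1.51  0.    1.04 -0.06]
(0.672, -0.1357, 0.12, 0.03) -> [2.   2.17 9.15] [-0.06  0.   -0.05]
```

Emit:
carry_out(commands=[[[0.2,0.6,2,0,0,0,80],[0.7,1.2,4.2,0,0,0,80],[1.2,1.7,6.5,0,0,0,80],[1.7,2,8.2,0,0,0,80],[2,2.1,9,0,0,0,80]]])

```text
t: 8.05
tcp_pos: [0.6692, -0.1341, 0.1174]
tool_rot: [0.495, 0.505, -0.494, 0.506]
force: [0.1, -0.8, 0.3]
finger_gap: 0.934
```

Run:
```python
from h import *
snap('wrist','w7')
plan((.672,-.1357,.12,.03))
```

```text
t 8.1 tcp [ 0.6694 -0.1397  0.1153] phi 0.0181 tilt 0.0047 F [ 3.  -3.7 -1. ] gap 0.937 q [-0.37  0.74  1.37 -0.    1.03 -0.38]
(0.672, -0.1357, 0.12, 0.03) -> [-0.19  0.11 -0.16] [-0.14  0.05 -0.02]
```

View pics/w7.png

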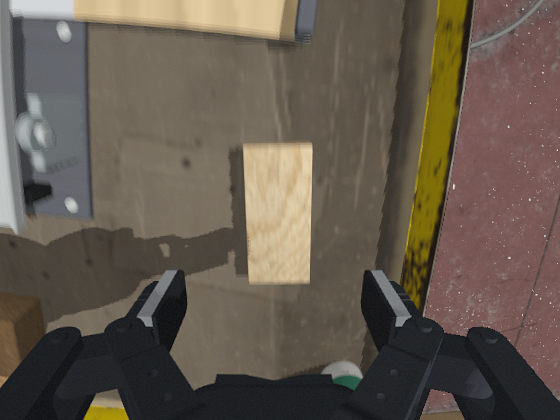

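Run:
```python
from h import *
s=load('w7'); P=p2w(s,[(244,144),(311.5,143),(310,284),(249.5,284)],.022); print(P.round(4),P.mean(0),[np.linalg.norm(P[i]-P[(i+1)%4]).round(4) for i in range(4)])
d=P[:2].mean(0)-P[2:].mean(0); print('yaw',np.arctan2(-d[0],d[1]))
snap('wrist','w8');plan()
```

```text
[[ 0.6467 -0.0823  0.022 ]
 [ 0.6945 -0.0805  0.022 ]
 [ 0.6997 -0.1937  0.022 ]
 [ 0.6504 -0.1946  0.022 ]] [ 0.672825   -0.13777486  0.022     ] [np.float64(0.0479), np.float64(0.1132), np.float64(0.0493), np.float64(0.1124)]
yaw 0.03966478996640781
t 8.15 tcp [ 0.6686 -0.1363  0.1159] phi 0.0174 tilt 0.0016 F [-0.2  0.4  0. ] gap 0.935 q [-0.36  0.73  1.37 -0.    1.04 -0.38]
```

Emit:
carry_out(commands=[[[1,0.1,0,-0.2,0,0,80],[2.2,0.16,0,-0.2,0,0,80],[3.3,0.16,0,-0.2,0,0,80],[4.1,0.16,0,-0.2,0,0,80],[4.4,0.16,0,-0.2,0,0,80]]])

```text
t: 8.65
tcp_pos: [0.6708, -0.1289, 0.0052]
tool_rot: [0.489, 0.512, -0.49, 0.509]
force: [-0.9, 0.2, -0.7]
finger_gap: 0.939
```

Emit:
carry_out(commands=[[[0,0,0,0,0,0,50],[0,0,0,0,0,0,30],[0,0,0,0,0,0,30],[0,0,0,0,0,0,30],[0,0,0,0,0,0,30]]], force=60)

```text
t: 9.15
tcp_pos: [0.6737, -0.1307, 0.0088]
tool_rot: [0.49, 0.509, -0.489, 0.511]
force: [0.0, 1.0, 6.2]
finger_gap: 0.563
```

Run:
```python
from h import *
snap('wrist','w9')
plan((.4425,-.03,.2,YAW))
```

```text
t 9.2 tcp [ 0.6737 -0.1308  0.0089] phi 0.0408 tilt 0.0033 F [0.  0.5 5.3] gap 0.561 q [-0.35  0.88  1.4   0.    0.86 -0.4 ]
(0.4425, -0.03, 0.2, -0.093) -> [-7.68 -9.05 -4.4 ] [ 1.53  0.01 -0.04]
```

View pics/w9.png

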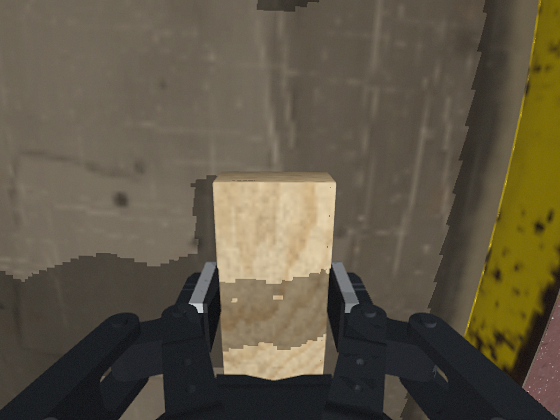

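Plank gripped at full width, about 6 mm ahead of its middle. Lift and carry to the tray.

Emit:
carry_out(commands=[[[-0.8,0,0,0,0,0,30],[-2.4,0,0,0,0,0,30],[-4.2,-1,-0.3,0.4,0,0,30],[-5.4,-2.4,-1,0.8,0,0,30],[-6,-4,-1.8,1.2,0,0,30]]])

```text
t: 9.7
tcp_pos: [0.5721, -0.0905, 0.1601]
tool_rot: [0.517, 0.481, -0.515, 0.486]
force: [1.1, 0.1, -1.9]
finger_gap: 0.563
```

Emit:
carry_out(commands=[[[0,-1.6,-0.8,0.3,0,0,30],[0,-3,-1.5,0.3,0,0,30],[0,-4.2,-2.1,0.3,0,0,30],[0,-4.8,-2.4,0.3,0,0,30],[0,-5,-2.5,0.3,0,0,30]]])

```text
t: 10.2
tcp_pos: [0.4473, -0.0179, 0.157]
tool_rot: [-0.521, -0.478, 0.522, -0.476]
force: [-0.1, 0.1, -0.8]
finger_gap: 0.567
```

Run:
```python
from h import *
snap('wrist','w10');snap('scene','s10')
crop('s10','s10a',(160,100,440,310),2.8)
plan((.443,-.024,.075,YAW))
```

```text
t 10.3 tcp [ 0.4499 -0.0191  0.1572] phi -0.0898 tilt 0.0006 F [ 0.8  0.  -1.6] gap 0.565 q [-0.29  0.42  1.94 -0.    0.79 -0.2 ]
(0.443, -0.024, 0.075, -0.093) -> [ 3.29 -0.26  0.22] [ 0.04  0.   -0.01]
```

View pics/w10.png

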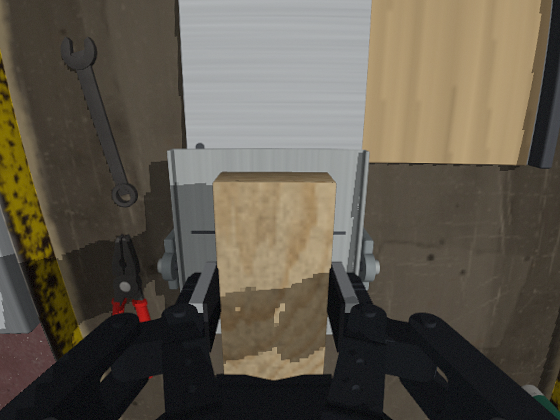

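View pics/s10a.png

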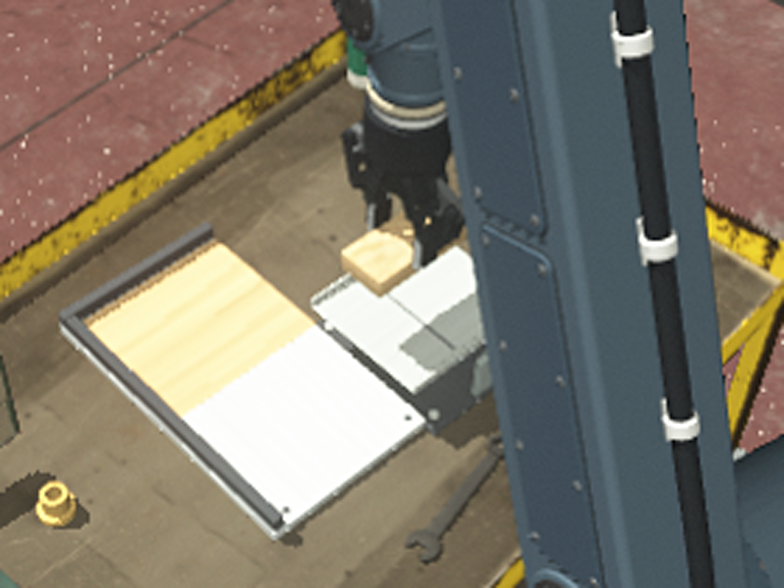

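Run:
```python
from h import *
s=load('w10'); a=p2w(s,[(217,181.5),(333,181.5)],.170); b=p2w(s,[(192,232),(345,232)],.064)
print(a,b,b.mean(0))
c,q=np.cos(YAW),np.sin(YAW)
for v in (a.mean(0)[:2]-C,b.mean(0)[:2]-C): print((c*v[0]+q*v[1]).round(4),(-q*v[0]+c*v[1]).round(4))
e=p2w(s,[(175,160),(364,160)],.072); print(e); 
for v in (e[:,:2]-C): print((c*v[0]+q*v[1]).round(4),(-q*v[0]+c*v[1]).round(4))
```

```text
[[0.4285295  0.03344055 0.17      ]
 [0.47480239 0.02931932 0.17      ]] [[ 0.38289708 -0.02596204  0.064     ]
 [ 0.49947182 -0.03627125  0.064     ]] [ 0.44118445 -0.03111664  0.064     ]
-0.2301 -0.1582
-0.2348 -0.2214
[[0.38213933 0.03089952 0.072     ]
 [0.51246868 0.01921273 0.072     ]]
-0.2993 -0.1651
-0.1685 -0.1646
```

Emit:
carry_out(commands=[[[0.8,-0.2,0.2,0,0,0,30],[1.7,-0.2,0.3,0,0,0,30],[2.5,-0.2,0.3,0,0,0,30],[2.9,-0.2,0.3,0,0,0,30],[3.15,-0.2,0.3,0,0,0,30]]])

```text
t: 10.8
tcp_pos: [0.4454, -0.0269, 0.0772]
tool_rot: [0.522, 0.477, -0.522, 0.477]
force: [0.5, -0.3, -0.9]
finger_gap: 0.563
```

Run:
```python
from h import *
snap('wrist','w11');snap('scene','s11')
crop('s11','s11a',(230,160,350,270),5)
plan((.443,-.025,.075,YAW))
```

```text
t 10.9 tcp [ 0.4448 -0.0265  0.0776] phi -0.0905 tilt 0.0004 F [ 0.5 -0.9 -0.6] gap 0.562 q [-0.31  0.58  2.01  0.    0.56 -0.22]
(0.443, -0.025, 0.075, -0.093) -> [ 0.1  -0.08 -0.05] [ 0.03 -0.    0.  ]
```

View pics/w11.png

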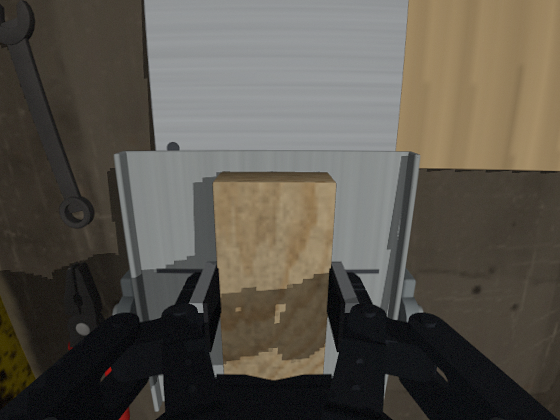

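View pics/s11a.png

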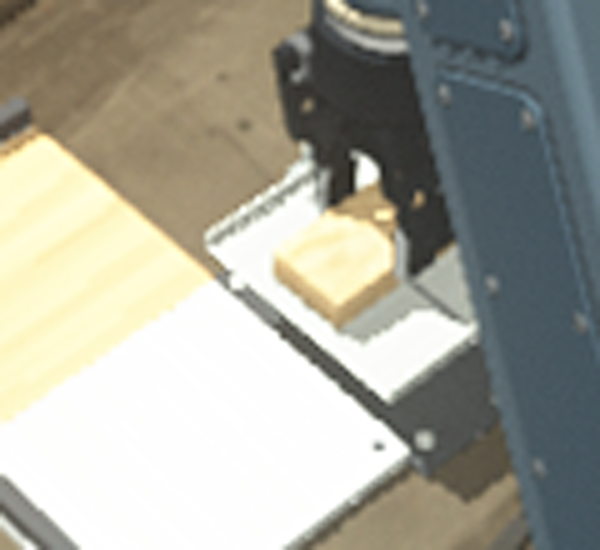

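Plank is over the scribed line with about 3 mm of air. Lower and release, opening wide.

Emit:
carry_out(commands=[[[0.07,0,0,0,0,0,30],[0.12,0,0,0,0,0,30],[0.14,0,0,0,0,0,30],[0.14,0,0,0,0,0,66],[0.14,0,0,0,0,0,66]]])

```text
t: 11.4
tcp_pos: [0.4445, -0.0263, 0.075]
tool_rot: [0.522, 0.477, -0.522, 0.477]
force: [-0.4, -0.0, -0.6]
finger_gap: 0.772
```

Emit:
carry_out(commands=[[[0,0,0,0,0,0,66],[-0.4,0,0,0,0,0,66],[-1.2,0,0,0,0,0,66],[-2.4,0,0,0,0,0,66],[-4,0,0,0,0,0,66]]])

```text
t: 11.9
tcp_pos: [0.443, -0.0259, 0.1753]
tool_rot: [-0.521, -0.478, 0.523, -0.476]
force: [0.7, -0.1, 0.5]
finger_gap: 0.773
```

Run:
```python
from h import *
snap('wrist','w12');plan()
```

```text
t 11.95 tcp [ 0.4471 -0.0269  0.1812] phi -0.0896 tilt 0.0098 F [ 1.  -0.2  3.7] gap 0.778 q [-0.31  0.37  1.92  0.    0.84 -0.22]
```

View pics/w12.png

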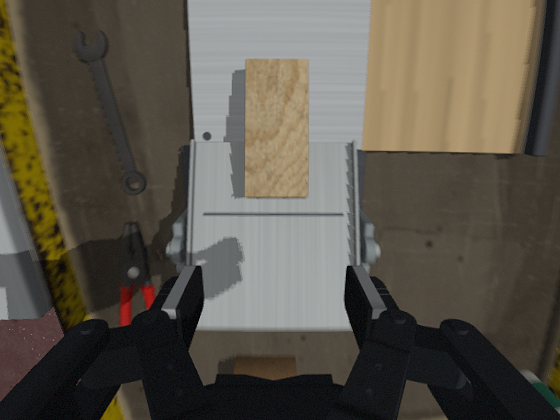

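The plank is sliding off the tipped tray at px (277,128). I'm moving over the bed while it lands.

Run:
```python
from h import *
P=S(-.20,-.10); plan((P[0],P[1],.30,YAW),(P[0],P[1],.30,YAW+np.pi/2))
```

```text
t 11.95 tcp [ 0.4471 -0.0269  0.1812] phi -0.0896 tilt 0.0098 F [ 1.  -0.2  3.7] gap 0.778 q [-0.31  0.37  1.92  0.    0.84 -0.22]
(np.float64(0.48707767695680737), np.float64(0.08650533809392713), 0.3, -0.093) -> [-4.75  1.23 -4.65] [ 0.04  0.02 -0.11]
(np.float64(0.48707767695680737), np.float64(0.08650533809392713), 0.3, 1.4777963267948966) -> [-4.75  1.23 -4.65] [-17.96   0.1   -0.07]
```

Emit:
carry_out(commands=[[[-1,0.2,-0.8,0,0,0,66],[-2,0.4,-1.6,0,0,0,66],[-3,0.6,-2.2,0,0,0,66],[-4,0.8,-2.6,0,0,0,66],[-4.5,0.8,-2.8,0,0,0,66]]])

```text
t: 12.45
tcp_pos: [0.4719, 0.0425, 0.2901]
tool_rot: [0.523, 0.476, -0.52, 0.479]
force: [-0.2, -0.7, -0.4]
finger_gap: 0.776
```

Run:
```python
from h import *
snap('wrist','w13');plan()
```

```text
t 12.5 tcp [0.4723 0.0428 0.2911] phi -0.0888 tilt 0.0074 F [0.6 0.5 1.2] gap 0.775 q [-0.15  0.24  1.72  0.    1.17 -0.06]
```

View pics/w13.png

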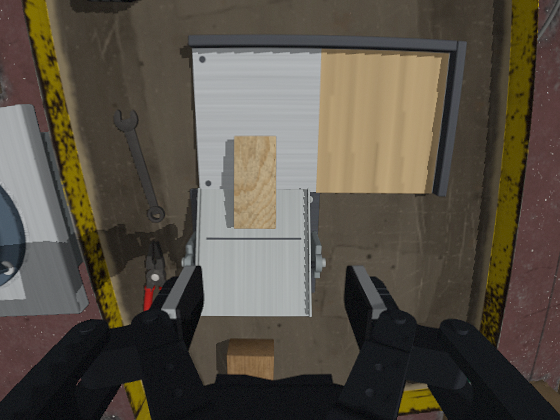

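Emit:
carry_out(commands=[[[0,0,0,0,0,0,66],[0,0,0,0,0,0,66],[0,0,0,0,0,0,66],[0,0,0,0,0,0,66],[0,0,0,0,0,0,66]]])

```text
t: 13.0
tcp_pos: [0.4702, 0.0415, 0.2865]
tool_rot: [-0.522, -0.477, 0.522, -0.476]
force: [-0.2, 0.3, 0.7]
finger_gap: 0.771
```

Run:
```python
from h import *
snap('wrist','w14');plan();snap('scene','s14')
crop('s14','s14a',(160,130,360,310),4)
```

```text
t 13.05 tcp [0.4703 0.0415 0.2866] phi -0.0906 tilt 0.0012 F [-0.7 -0.6 -0.8] gap 0.771 q [-0.15  0.25  1.73 -0.    1.16 -0.06]
```

View pics/w14.png

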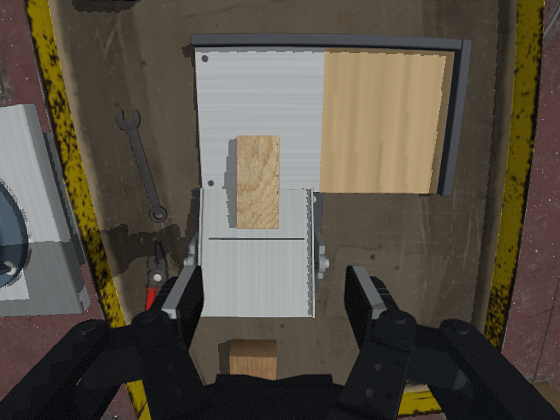

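View pics/s14a.png

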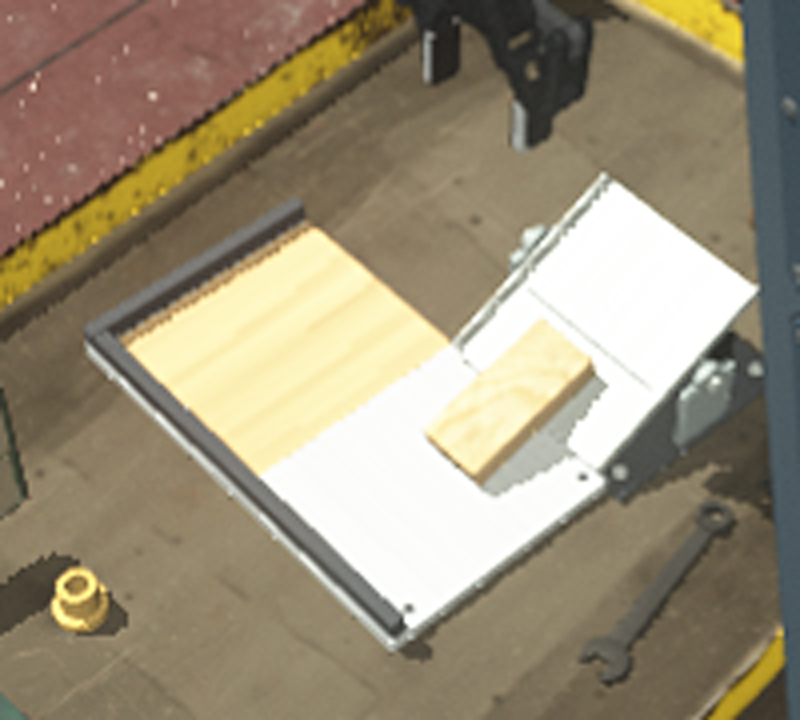

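The plank tipped the tray but stopped half way, with its front on the bed and its tail on the still-tipped tray (w14 px 236-280, 136-228). I'll nudge its tail along +y.

```bash
cat >> h.py <<'E'
def st(W):
    W=np.atleast_2d(W)[:,:2]-C; c,q=np.cos(YAW),np.sin(YAW)
    return np.c_[c*W[:,0]+q*W[:,1],-q*W[:,0]+c*W[:,1]]
E
python3 - <<'E'
from h import *
s=load('w14')
print(st(p2w(s,[(237.5,136),(279.5,136),(237,228),(279,228)],[.034,.034,.072,.072])).round(4))
print('load', st(p2w(s,[(209,238.5),(304,239)],.05)).round(4), st(p2w(s,[(204,60),(466,46)],[.012,.03])).round(4))
P=S(-.233,-.235); plan((*P,.11,YAW),(*P,.07,YAW))
E
```

```text
[[-0.2562 -0.1022]
 [-0.207  -0.1022]
 [-0.2557 -0.2028]
 [-0.2074 -0.2027]]
load [[-0.2936 -0.2252]
 [-0.1761 -0.2254]] [[-0.2958 -0.0155]
 [ 0.0051  0.0025]]
t 13.1 tcp [0.4704 0.0415 0.2868] phi -0.0905 tilt 0.0008 F [ 0.5 -0.7 -1.2] gap 0.774 q [-0.15  0.25  1.73 -0.    1.16 -0.06]
(np.float64(0.4416833728369225), np.float64(-0.044846697114787476), 0.11, -0.093) -> [ 7.07 -0.82  3.54] [ 0.03 -0.    0.01]
(np.float64(0.4416833728369225), np.float64(-0.044846697114787476), 0.07, -0.093) -> [ 8.67 -0.82  3.54] [ 0.03 -0.    0.01]
```

Emit:
carry_out(commands=[[[1.5,-0.8,1.5,0,0,0,40],[3.3,-0.8,3,0,0,0,30],[5.2,-0.8,3.5,0,0,0,30],[6.6,-0.8,3.5,0,0,0,30],[7.2,-0.8,3.5,0,0,0,30]]])

```text
t: 13.6
tcp_pos: [0.4403, -0.044, 0.1036]
tool_rot: [-0.521, -0.479, 0.524, -0.474]
force: [-0.3, 0.4, 0.1]
finger_gap: 0.354
```

Emit:
carry_out(commands=[[[0.8,0,0,0,0,0,30],[1.3,0,0,0,0,0,30],[1.6,0,0,0,0,0,30],[1.6,0,0,0,0,0,30],[1.6,0,0,0,0,0,30]]])

```text
t: 14.1
tcp_pos: [0.4431, -0.0438, 0.0674]
tool_rot: [0.522, 0.477, -0.522, 0.477]
force: [-0.1, 0.0, -0.7]
finger_gap: 0.352
```

Run:
```python
from h import *
snap('wrist','w15');snap('scene','s15');plan()
print(st(manip.sense()['tcp_pos']))
crop('s15','s15a',(230,140,370,270),5)
```

```text
t 14.2 tcp [ 0.4432 -0.0438  0.0678] phi -0.0899 tilt 0.0017 F [ 0.7  0.8 -0.9] gap 0.346 q [-0.35  0.6   2.01 -0.    0.53 -0.26]
[[-0.23154643 -0.23378485]]
```

View pics/w15.png

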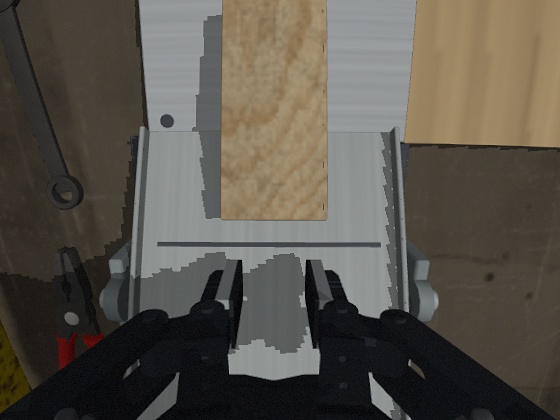

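View pics/s15a.png

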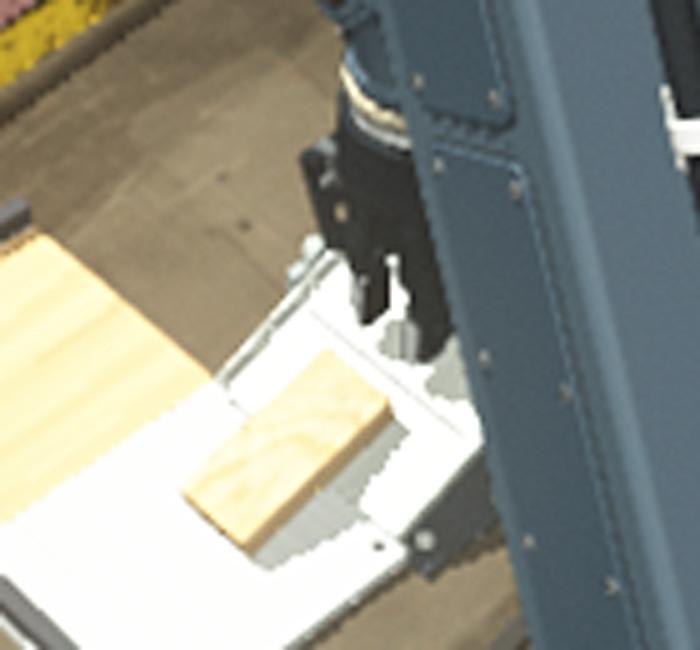

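Emit:
carry_out(commands=[[[0.1,0,-0.6,0,0,0,30],[0.2,0,-1.2,0,0,0,30],[0.35,0,-1.8,0,0,0,30],[0.5,0,-2.4,0,0,0,30],[0.5,0,-2.4,0,0,0,30]]])

```text
t: 14.7
tcp_pos: [0.448, 0.0173, 0.0551]
tool_rot: [0.522, 0.478, -0.521, 0.478]
force: [-0.0, -0.3, 0.7]
finger_gap: 0.353
```

Run:
```python
from h import *
snap('wrist','w16');snap('scene','s16');plan()
print(st(manip.sense()['tcp_pos']))
crop('s16','s16a',(200,140,340,270),5)
```

```text
t 14.8 tcp [0.4484 0.0161 0.0552] phi -0.089 tilt 0.0012 F [0.1 0.3 0.4] gap 0.346 q [-0.21  0.63  2.01 -0.    0.5  -0.12]
[[-0.23193724 -0.17370989]]
```

View pics/w16.png

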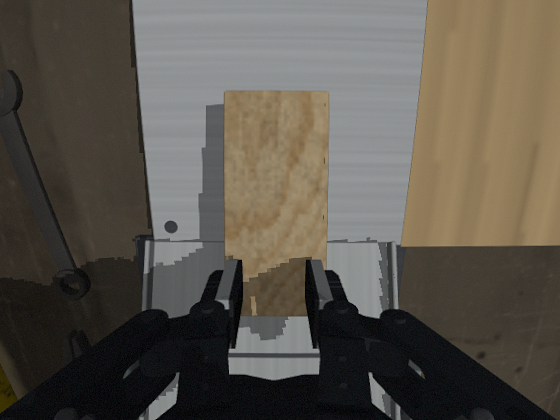

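View pics/s16a.png

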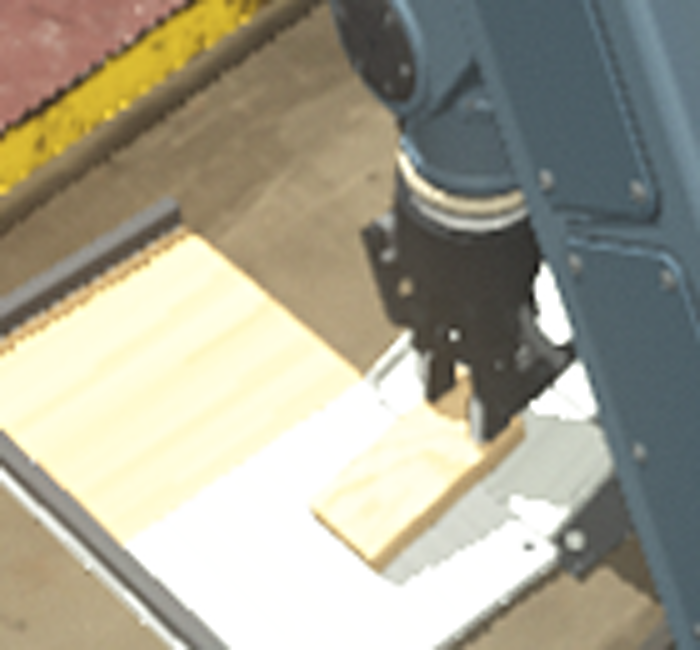

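Run:
```python
from h import *
def pnp(n,uv,w=.05,l=.11):
    s=load(n);K,D,r,t=cam(s);D=np.r_[D,0]
    O=np.array([(-w/2,l/2,0),(w/2,l/2,0),(w/2,-l/2,0),(-w/2,-l/2,0)])
    ok,rv,tv=cv2.solvePnP(O,np.array(uv,float),K,D,flags=cv2.SOLVEPNP_ITERATIVE)
    e=(cv2.projectPoints(O,rv,tv,K,D)[0].reshape(-1,2)-uv)
    Rc=cv2.Rodrigues(r)[0]; Ro=cv2.Rodrigues(rv)[0]
    W=(Rc.T@(Ro@O.T+tv.reshape(3,1)-t.reshape(3,1))).T
    print(n,'err',abs(e).max().round(2)); print(np.c_[st(W),W[:,2]].round(4))
pnp('w16',[(224,91),(328,91),(329,317),(226,317)])
pnp('w14',[(237,136),(280,136),(279,228),(237,228)])
```

```text
w16 err 0.46
[[-0.2573 -0.0871  0.0291]
 [-0.2073 -0.0865  0.029 ]
 [-0.2061 -0.1918  0.0609]
 [-0.2561 -0.1924  0.0609]]
w14 err 0.45
[[-0.2567 -0.1019  0.0328]
 [-0.2067 -0.1025  0.0313]
 [-0.2075 -0.2107  0.0515]
 [-0.2574 -0.21    0.0531]]
```

The fingers rode over the tail without force. Instead I'll grip the plank's sides near its middle and draw it onto the bed.

Emit:
carry_out(commands=[[[-0.6,0,0,0,0,0,30],[-0.8,0,-0.4,0,0,0,68],[-0.8,0,-1,0,0,0,68],[-0.4,0,-1.36,0,0,0,68],[0,0,-1.36,0,0,0,68]]])

```text
t: 15.3
tcp_pos: [0.4513, 0.0508, 0.0542]
tool_rot: [0.522, 0.477, -0.521, 0.478]
force: [-0.1, 0.8, -0.9]
finger_gap: 0.796
```

Emit:
carry_out(commands=[[[0.4,0,0,0,0,0,68],[0.84,0,0,0,0,0,68],[0.84,0,0,0,0,0,30],[0.84,0,0,0,0,0,30],[0.84,0,0,0,0,0,30]]])

```text
t: 15.8
tcp_pos: [0.4511, 0.0498, 0.0335]
tool_rot: [-0.522, -0.477, 0.522, -0.477]
force: [0.2, -0.4, -1.0]
finger_gap: 0.559
```

Run:
```python
from h import *
snap('wrist','w17');snap('scene','s17');plan()
print(st(manip.sense()['tcp_pos']))
crop('s17','s17a',(200,140,340,270),5)
```

```text
t 15.9 tcp [0.4513 0.0498 0.0338] phi -0.0904 tilt 0.0004 F [-0.6 -0.7 -1.2] gap 0.566 q [-0.14  0.68  2.   -0.    0.46 -0.05]
[[-0.23222319 -0.13985412]]
```

View pics/w17.png

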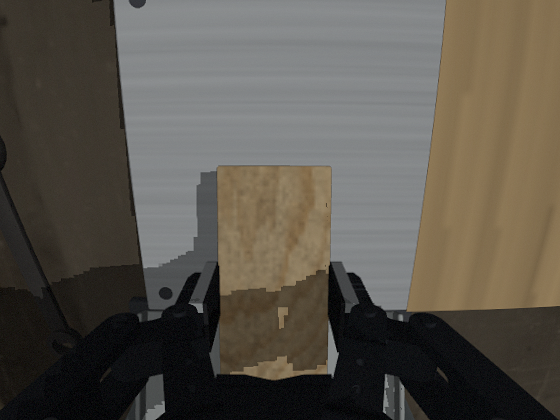

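View pics/s17a.png

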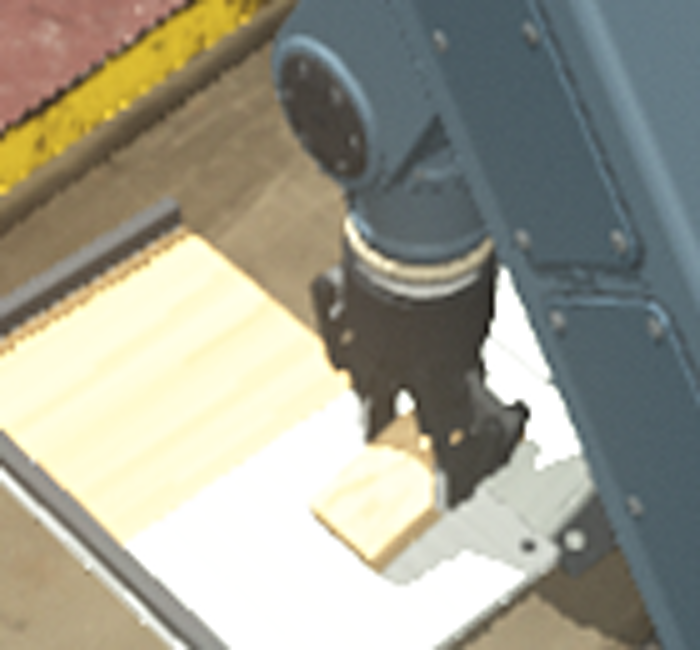

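Gripped firmly. Lift, level its nose (pitch about the jaw axis), and carry it to the packing area.

Emit:
carry_out(commands=[[[-0.5,0,-0.3,0,0.5,0,30],[-0.8,0.8,-1,0,1.4,0,30],[-0.8,2.2,-1.8,0,2.4,0,30],[-0.8,3.8,-2.4,0,3.2,0,30],[-0.8,5.4,-2.6,0,3.4,0,30]]])

```text
t: 16.4
tcp_pos: [0.5926, 0.1025, 0.054]
tool_rot: [0.594, 0.542, -0.439, 0.401]
force: [0.3, -0.3, -1.0]
finger_gap: 0.567
```

Run:
```python
from h import *
plan((*S(-.065,-.075),.045,YAW))
snap('wrist','w18');snap('scene','s18')
crop('s18','s18a',(160,120,300,250),5)
print(st(manip.sense()['tcp_pos']))
```

```text
t 16.4 tcp [0.5926 0.1025 0.054 ] phi -0.091 tilt 0.2984 F [ 0.3 -0.3 -1. ] gap 0.567 q [-0.16  0.75  1.67  0.42  0.8  -0.38]
(np.float64(0.6238159400763235), np.float64(0.09886039370116738), 0.045, -0.093) -> [0.33 1.26 0.13] [ 0.02 -3.42  0.01]
[[-0.08955078 -0.07543012]]
```

View pics/w18.png

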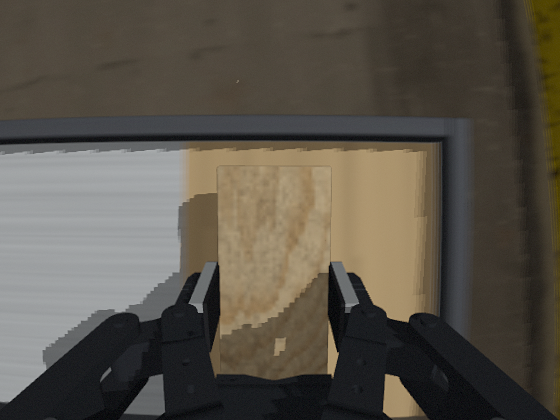

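View pics/s18a.png

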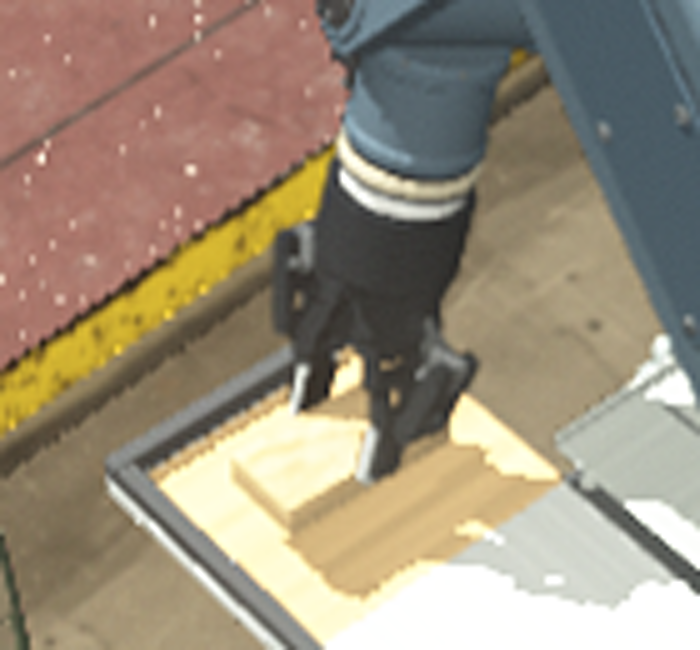

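Emit:
carry_out(commands=[[[0,0.6,0,0,0,0,30],[0.3,1.1,0.1,0,0,0,30],[0.7,1.3,0.21,0,0,0,30],[1,1.3,0.3,0,0,0,30],[1.1,1.3,0.34,0,0,0,30]]])

```text
t: 17.0
tcp_pos: [0.6224, 0.1001, 0.024]
tool_rot: [0.593, 0.543, -0.44, 0.4]
force: [-1.3, 1.7, 7.4]
finger_gap: 0.563
```

Run:
```python
from h import *
plan()
snap('scene','s19')
crop('s19','s19a',(160,120,300,250),5)
print(st(manip.sense()['tcp_pos']))
```

```text
t 17.0 tcp [0.6224 0.1001 0.024 ] phi -0.0901 tilt 0.2975 F [-1.3  1.7  7.4] gap 0.563 q [-0.16  0.82  1.59  0.42  0.8  -0.37]
[[-0.06645502 -0.07400413]]
```

View pics/s19a.png

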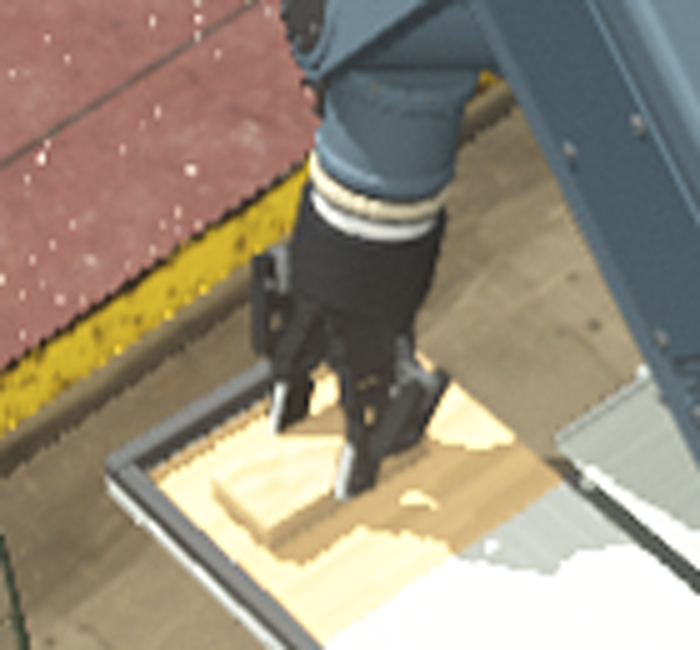

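Emit:
carry_out(commands=[[[0,0,0,0,0,0,62],[0,0,0,0,0,0,62],[-0.8,0,-0.25,0,0,0,62],[-2,0,-0.6,0,-1.5,0,62],[-3.6,0,-1.1,0,-3.4,0,62]]])

```text
t: 17.55
tcp_pos: [0.6226, 0.097, 0.1186]
tool_rot: [0.525, 0.479, -0.522, 0.473]
force: [0.4, 1.6, -1.0]
finger_gap: 0.726
```

Run:
```python
from h import *
snap('wrist','w20')
print(st(manip.sense()['tcp_pos']))
plan((*S(-.15,-.075),.13,YAW+np.pi/2))
```

```text
[[-0.06089346 -0.07147623]]
t 17.6 tcp [0.6282 0.102  0.128 ] phi -0.0892 tilt 0.0159 F [1.8 2.8 5.2] gap 0.728 q [-0.02  0.66  1.5   0.01  0.96  0.07]
(np.float64(0.5391832577176056), np.float64(0.10675400357044534), 0.13, 1.4777963267948966) -> [-0.13 -3.56  0.13] [-17.96   0.07  -0.19]
```

View pics/w20.png

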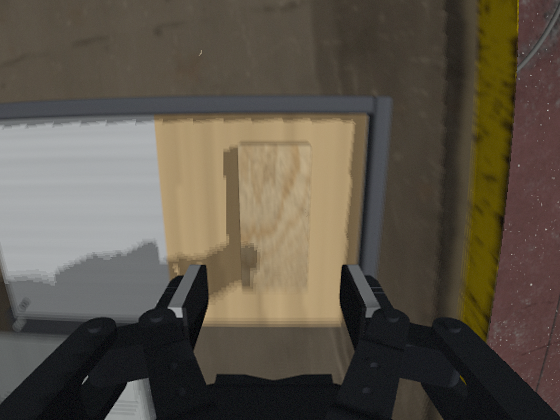

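Plank lies flat on the plywood at px (240-310, 143-290). I'm turning the wrist 90° and going to its near side.

Emit:
carry_out(commands=[[[0,-0.8,0,-1.6,0,0,62],[0,-1.8,0,-3.2,0,0,62],[0,-2.8,0,-4.8,0,0,62],[0,-3.4,0,-6.4,0,0,62],[0,-3.6,0,-8,0,0,62]]])

```text
t: 18.1
tcp_pos: [0.5314, 0.1081, 0.119]
tool_rot: [0.33, 0.631, -0.32, 0.625]
force: [-0.4, -0.6, -0.3]
finger_gap: 0.73
```

Emit:
carry_out(commands=[[[0,0,0,-1.6,0,0,62],[0,0,0,-3.2,0,0,62],[0,0,0,-4.8,0,0,62],[0,0,0,-6.4,0,0,62],[0,0,0,-8,0,0,62]]])

```text
t: 18.6
tcp_pos: [0.534, 0.1077, 0.1192]
tool_rot: [0.097, 0.701, -0.085, 0.701]
force: [1.4, 0.2, 0.1]
finger_gap: 0.728
```

Run:
```python
from h import *
snap('wrist','w21')
print(st(manip.sense()['tcp_pos']))
plan((*S(-.13,-.070),.03,YAW+np.pi/2))
s=load('w20'); print(st(p2w(s,[(240,143),(310,143),(308,290),(242,292)],.034)))
```

```text
[[-0.15526784 -0.07454105]]
t 18.65 tcp [0.534  0.1077 0.1191] phi 1.3155 tilt 0.0165 F [ 0.  -0.2 -0.1] gap 0.725 q [-0.02  0.58  1.74  0.02  0.82 -1.35]
(np.float64(0.5595611600296143), np.float64(0.10987507668112806), 0.03, 1.4777963267948966) -> [3.57 0.28 0.98] [-1.86 -0.01 -0.19]
[[-0.08971908 -0.02190371]
 [-0.04220911 -0.02198829]
 [-0.0402999  -0.13488793]
 [-0.09191927 -0.13666793]]
```

View pics/w21.png

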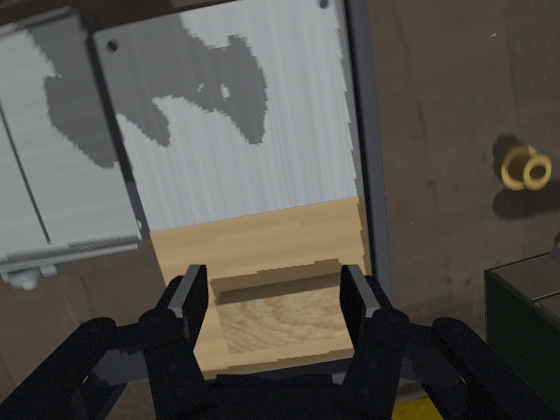

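Emit:
carry_out(commands=[[[0,0,0.6,-1,0,-0.2,62],[1.2,0,0.95,-1.86,0,-0.2,62],[2.4,0,0.95,-1.86,0,-0.2,62],[3.5,0,0.95,-1.86,0,-0.2,62],[4.0,0,0.95,-1.86,0,-0.2,62]]])

```text
t: 19.15
tcp_pos: [0.5557, 0.103, 0.0168]
tool_rot: [0.036, 0.708, -0.037, 0.704]
force: [-0.7, 0.3, -0.4]
finger_gap: 0.728
```

Run:
```python
from h import *
print(st(manip.sense()['tcp_pos']))
snap('wrist','w22')
snap('scene','s22')
crop('s22','s22a',(160,120,300,250),5)
plan((*S(-.13,-.078),.018,YAW+np.pi/2))
```

```text
[[-0.13324384 -0.07720852]]
t 19.25 tcp [0.5558 0.103  0.0174] phi 1.4672 tilt 0.0057 F [-0.3  0.2 -0.1] gap 0.724 q [-0.01  0.77  1.72 -0.    0.65 -1.48]
(np.float64(0.5588182320419176), np.float64(0.10190964775324873), 0.018, 1.4777963267948966) -> [-0.03 -0.03  0.12] [-0.12 -0.06  0.02]
```

View pics/s22a.png

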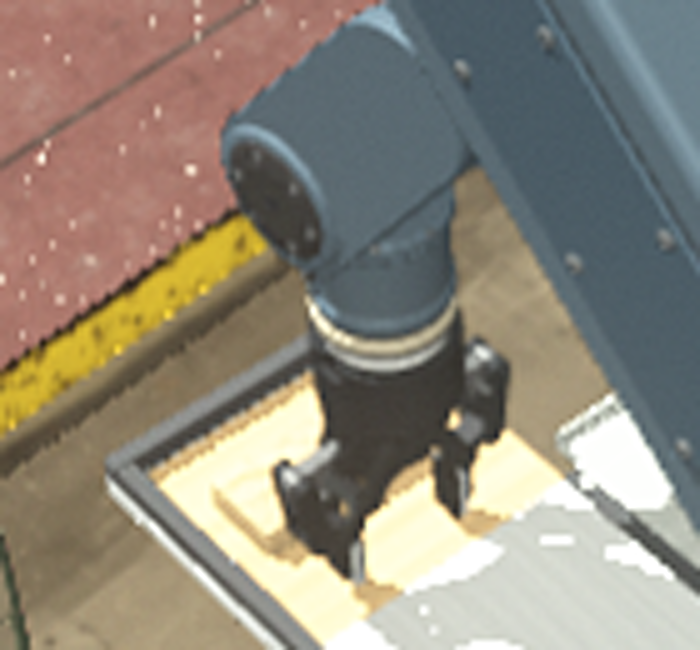

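View pics/w22.png

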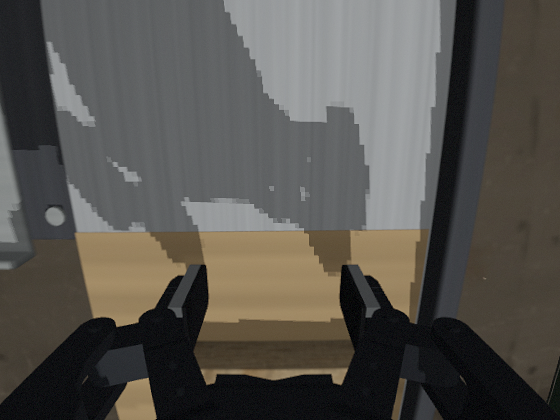

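Emit:
carry_out(commands=[[[0,0,0.6,-0.12,0,0,62],[0,0,1.1,-0.12,0,0,62],[0,0,1.6,-0.12,0,0,62],[0,0,2.0,-0.12,0,0,62],[0,0,2.4,-0.12,0,0,62]]])

```text
t: 19.75
tcp_pos: [0.6176, 0.0969, 0.0201]
tool_rot: [0.032, 0.707, -0.033, 0.706]
force: [-1.2, 1.1, -0.3]
finger_gap: 0.723
```

Emit:
carry_out(commands=[[[0,0,0.1,0,0,0,62],[0,0,0.2,0,0,0,62],[0,0,0.3,0,0,0,62],[0,0,0.4,0,0,0,62],[0,0,0.4,0,0,0,62]]])

```text
t: 20.25
tcp_pos: [0.6273, 0.0959, 0.0187]
tool_rot: [0.032, 0.707, -0.033, 0.706]
force: [0.7, -0.1, 0.8]
finger_gap: 0.726
```

Run:
```python
from h import *
print(st(manip.sense()['tcp_pos']))
snap('scene','s23')
crop('s23','s23a',(160,120,300,250),5)
plan()
```

```text
[[-0.06130946 -0.07758874]]
t 20.3 tcp [0.6272 0.0959 0.0187] phi 1.4789 tilt 0.0018 F [-0.5  0.1 -0.5] gap 0.727 q [-0.02  0.82  1.54 -0.    0.78 -1.5 ]
```

View pics/s23a.png

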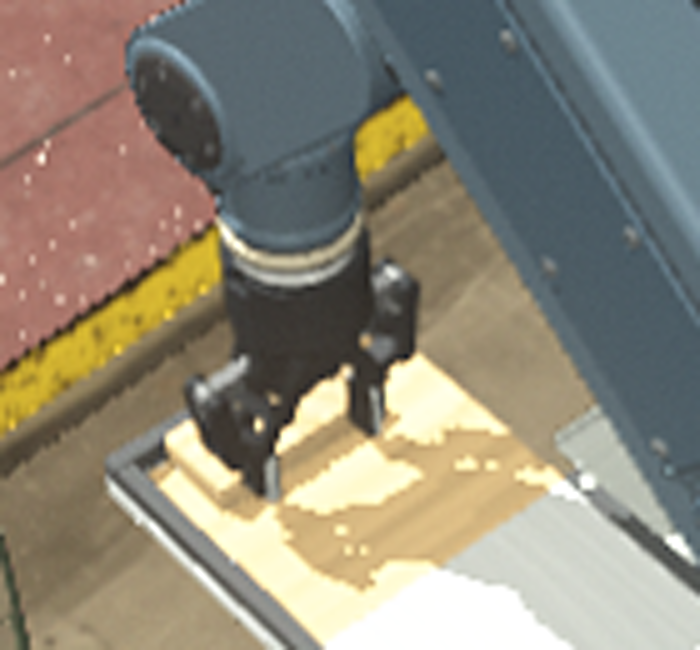

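Emit:
carry_out(commands=[[[0,0,0.04,0,0,0,62],[0,0,0.08,0,0,0,62],[0,0,0.12,0,0,0,62],[0,0,0.16,0,0,0,62],[0,0,0.2,0,0,0,62]]])

```text
t: 20.8
tcp_pos: [0.6282, 0.0959, 0.0187]
tool_rot: [0.032, 0.71, -0.033, 0.703]
force: [-9.6, 0.8, 7.5]
finger_gap: 0.725
```

Emit:
carry_out(commands=[[[0,0,0.04,0,0,0,62],[0,0,0.08,0,0,0,62],[0,0,0.12,0,0,0,62],[0,0,0.12,0,0,0,62],[0,0,0.12,0,0,0,62]]])

```text
t: 21.3
tcp_pos: [0.6282, 0.0958, 0.0185]
tool_rot: [0.032, 0.712, -0.033, 0.701]
force: [-11.6, 0.7, 10.7]
finger_gap: 0.724
```

Plank pressed onto the far fence at -11 N; the contact position matches its 50 mm width. Next, its tail: back off, lift, close and go behind it.

Emit:
carry_out(commands=[[[0,0,-0.8,0,0,0,62],[-1,0,-0.8,0,0,0,30],[-2,-1,-0.4,0,0,0,5],[-2,-2.8,0.5,0,0,0,5],[-1.8,-4.1,1.1,0,0,0,5]]])

```text
t: 21.8
tcp_pos: [0.6567, -0.0116, 0.0663]
tool_rot: [0.031, 0.704, -0.033, 0.709]
force: [0.2, -0.4, -0.2]
finger_gap: 0.065
```

Run:
```python
from h import *
snap('wrist','w24')
print(st(manip.sense()['tcp_pos']))
plan((*S(-.026,-.180),.021,YAW+np.pi/2))
snap('scene','s24')
crop('s24','s24a',(160,120,300,250),5)
```

```text
[[-0.0197654  -0.18776275]]
t 21.85 tcp [ 0.6584 -0.0176  0.0648] phi 1.4755 tilt 0.0101 F [ 2.1 -3.1 -0.6] gap 0.062 q [-0.19  0.77  1.47 -0.01  0.89 -1.67]
(np.float64(0.6528964762612153), np.float64(-0.009307634917270463), 0.021, 1.4777963267948966) -> [ 1.75  0.32 -0.26] [-0.03  0.09  0.07]
```

View pics/w24.png

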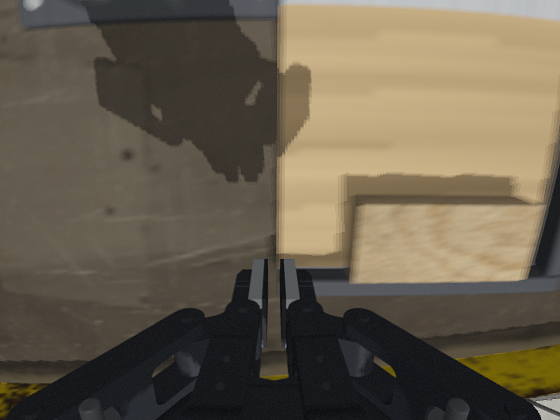

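View pics/s24a.png

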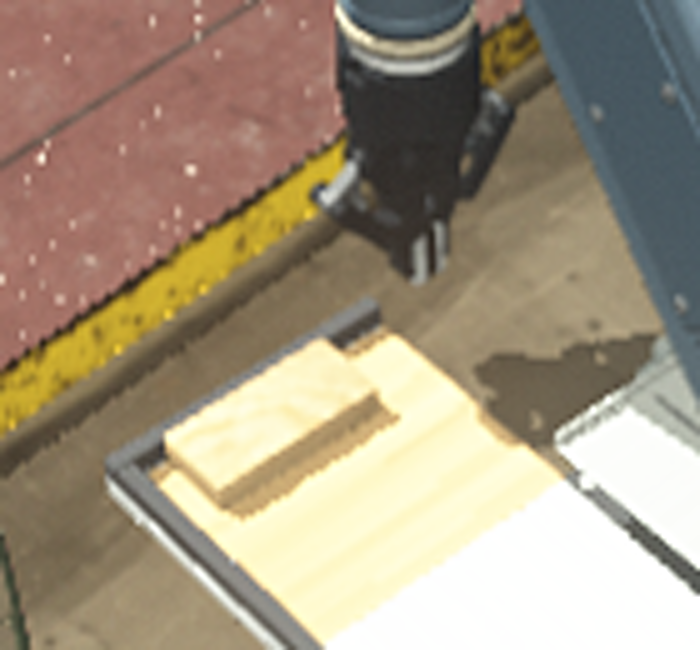

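Emit:
carry_out(commands=[[[0.6,0,0,0,0,0,3],[1.2,0,0,0,0,0,3],[1.6,0,0,0,0,0,3],[1.7,0,0,0,0,0,3],[1.7,0.2,0,0,0,0,3]]])

```text
t: 22.4
tcp_pos: [0.6525, -0.0037, 0.0201]
tool_rot: [0.032, 0.708, -0.033, 0.705]
force: [-0.7, -0.4, 0.0]
finger_gap: 0.035
```

Emit:
carry_out(commands=[[[0,0.2,0,0,0,0,3],[0,0.5,0,0,0,0,3],[0,0.8,0,0,0,0,3],[0,1.0,0,0,0,0,3],[0,1.2,0,0,0,0,3]]])

```text
t: 22.9
tcp_pos: [0.6563, 0.026, 0.0217]
tool_rot: [0.032, 0.707, -0.033, 0.706]
force: [-0.2, -1.2, 1.7]
finger_gap: 0.038
```

Run:
```python
from h import *
print(st(manip.sense()['tcp_pos']))
plan()
snap('scene','s25')
crop('s25','s25a',(160,120,300,250),5)
```

```text
[[-0.02592937 -0.14450245]]
t 22.9 tcp [0.6563 0.026  0.0217] phi 1.4797 tilt 0.0022 F [-0.2 -1.2  1.7] gap 0.038 q [-0.13  0.84  1.48 -0.    0.83 -1.61]
```

View pics/s25a.png

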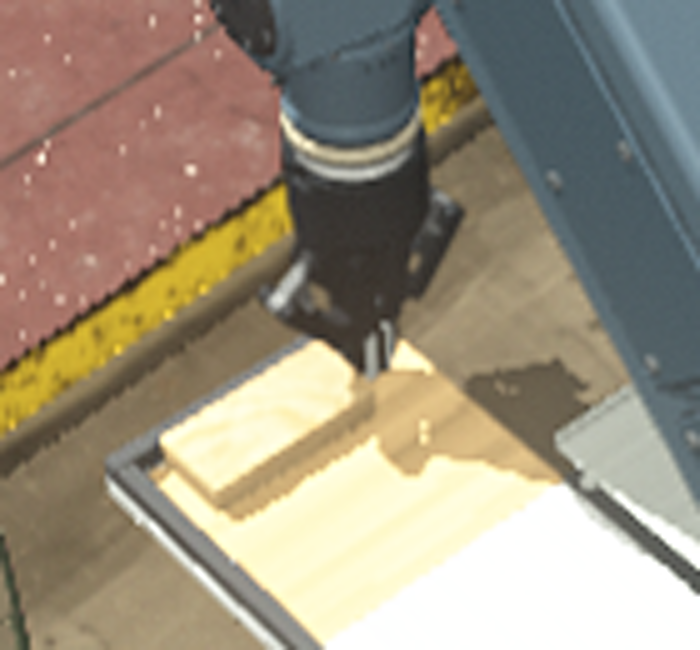

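Emit:
carry_out(commands=[[[0,0.2,0,0,0,0,3],[0,0.4,0,0,0,0,3],[0,0.55,0,0,0,0,3],[0,0.7,0,0,0,0,3],[0,0.8,0,0,0,0,3]]])

```text
t: 23.45
tcp_pos: [0.6579, 0.0442, 0.0214]
tool_rot: [0.03, 0.707, -0.033, 0.706]
force: [-0.5, -9.8, 1.5]
finger_gap: 0.036
```

Emit:
carry_out(commands=[[[0,0.05,0,0,0,0,3],[0,0.1,0,0,0,0,3],[0,0.15,0,0,0,0,3],[0,0.2,0,0,0,0,3],[0,0.25,0,0,0,0,3]]])

```text
t: 23.95
tcp_pos: [0.658, 0.0446, 0.0215]
tool_rot: [0.027, 0.708, -0.036, 0.705]
force: [-4.1, -23.3, 2.9]
finger_gap: 0.036
```

Emit:
carry_out(commands=[[[0,0.04,0,0,0,0,3],[0,0.08,0,0,0,0,3],[0,0.12,0,0,0,0,3],[0,0.12,0,0,0,0,3],[0,0.12,0,0,0,0,3]]])

```text
t: 24.45
tcp_pos: [0.6581, 0.0447, 0.0215]
tool_rot: [0.026, 0.708, -0.037, 0.705]
force: [-3.9, -27.8, 2.3]
finger_gap: 0.033
```

Seated against the end fence at -28 N. Back off, rise and look.

Emit:
carry_out(commands=[[[0,-0.6,0,0,0,0,3],[0,-1.4,0,0,0,0,3],[-1,-1.8,0,0,0,0,3],[-2.6,-2,-0.4,1.2,0,0,40],[-4.6,-2,-1,2.8,0,0,80]]])

```text
t: 24.95
tcp_pos: [0.6291, 0.0067, 0.1335]
tool_rot: [0.12, 0.699, -0.121, 0.695]
force: [0.8, 0.2, 1.6]
finger_gap: 0.365
```

Emit:
carry_out(commands=[[[-1,0,-1,1.6,0,0,80],[-2,0,-2,3.2,0,0,80],[-3,0,-3,4.8,0,0,80],[-3.6,0,-3.6,6.4,0,0,80],[-3.8,0,-4,8,0,0,80]]])

```text
t: 25.45
tcp_pos: [0.5353, 0.0414, 0.2314]
tool_rot: [0.351, 0.613, -0.351, 0.614]
force: [0.1, -0.9, -0.5]
finger_gap: 0.934
```

Emit:
carry_out(commands=[[[0,0,0,1.6,0,0,80],[0,0,0,3.2,0,0,80],[0,0,0,4.8,0,0,80],[0,0,0,6.2,0,0,80],[0,0,0,7.2,0,0,80]]])

```text
t: 25.95
tcp_pos: [0.5356, 0.041, 0.2293]
tool_rot: [-0.523, -0.476, 0.524, -0.475]
force: [-0.7, 0.3, -0.2]
finger_gap: 0.937
```

Run:
```python
from h import *
snap('wrist','w26');snap('top','t26')
plan((.4094,-.268,.13,.1))
crop('t26','t26a',(200,130,420,330),3)
```

```text
t 26.05 tcp [0.5356 0.0409 0.2293] phi -0.0916 tilt 0.0023 F [-0.  -0.7  0.6] gap 0.936 q [-0.13  0.41  1.65 -0.    1.08 -0.04]
(0.4094, -0.268, 0.13, 0.1) -> [ 3.99 -3.89 12.76] [-2.2   0.01  0.03]
```

View pics/w26.png

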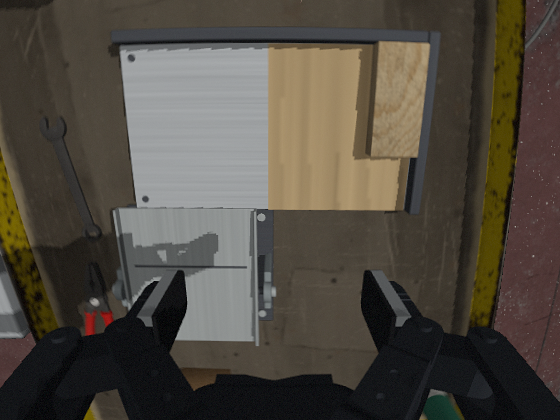

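View pics/t26a.png

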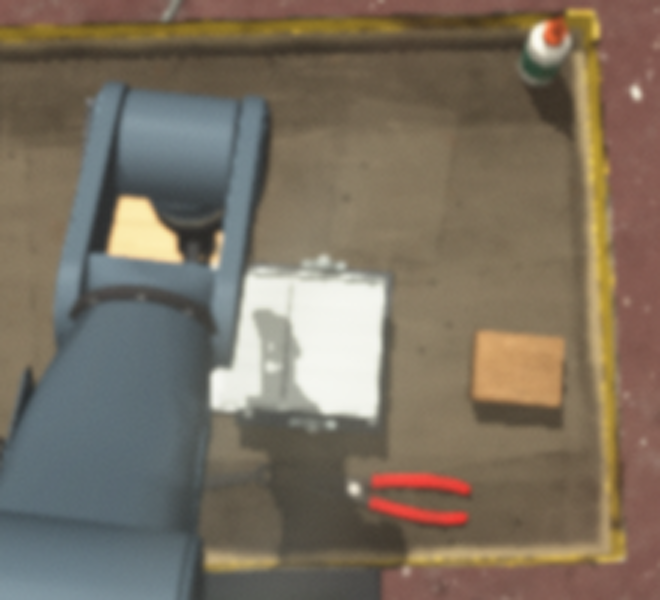

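The plank sits snug in the corner (px 372-425, 42-157), and the tray is level again. To the block.

Emit:
carry_out(commands=[[[0.3,-0.5,1.6,0,0,0,85],[0.8,-1.1,3.5,0,0,0,85],[1.2,-1.7,5.4,0,0,0,85],[1.6,-2.3,7.2,0,0,0,85],[2,-2.7,8.8,0,0,0,85]]])

```text
t: 26.55
tcp_pos: [0.4472, -0.1739, 0.1796]
tool_rot: [-0.521, -0.477, 0.523, -0.477]
force: [0.9, 0.3, -0.1]
finger_gap: 0.994
```

Emit:
carry_out(commands=[[[0.3,-0.4,1.4,0.1,0,0,85],[0.7,-0.7,2.4,0.2,0,0,85],[0.9,-0.8,2.9,0.2,0,0,85],[1,-0.85,3.1,0.2,0,0,85],[1,-0.85,3.1,0.2,0,0,85]]])

```text
t: 27.05
tcp_pos: [0.4201, -0.2476, 0.1548]
tool_rot: [-0.526, -0.472, 0.527, -0.472]
force: [0.3, 0.9, 0.0]
finger_gap: 0.991
```

Run:
```python
from h import *
snap('wrist','w27')
plan((.4094,-.268,.02,-.11))
```

```text
t 27.1 tcp [ 0.4203 -0.247   0.1551] phi -0.1083 tilt 0.0019 F [0.1 0.5 0.5] gap 0.999 q [-0.76  0.46  1.85 -0.    0.83 -0.65]
(0.4094, -0.268, 0.02, -0.11) -> [ 5.4  -0.33  0.88] [0.02 0.01 0.02]
```

View pics/w27.png

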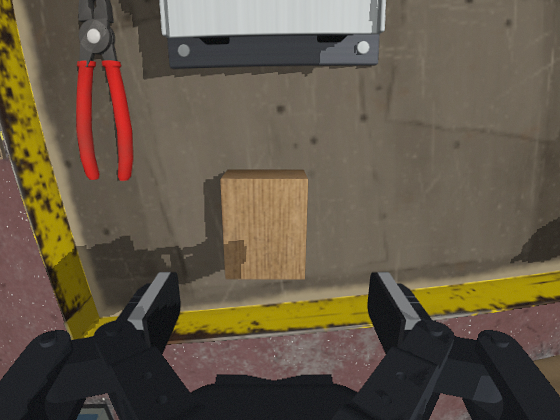

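Run:
```python
from h import *
s=load('w27'); P=p2w(s,[(221,178),(308,178),(305.5,279),(224.5,279)],.04); print(P.round(4),P.mean(0).round(4),[np.linalg.norm(P[i]-P[(i+1)%4]).round(4) for i in range(4)])
d=P[:2].mean(0)-P[2:].mean(0); y=np.arctan2(-d[0],d[1]);print('yaw',y)
plan((P.mean(0)[0],P.mean(0)[1],.018,y))
```

```text
[[ 0.3804 -0.2196  0.04  ]
 [ 0.4488 -0.2271  0.04  ]
 [ 0.4397 -0.3166  0.04  ]
 [ 0.3691 -0.309   0.04  ]] [ 0.4095 -0.268   0.04  ] [np.float64(0.0688), np.float64(0.0899), np.float64(0.071), np.float64(0.0901)]
yaw -0.11310965888377586
t 27.1 tcp [ 0.4203 -0.247   0.1551] phi -0.1083 tilt 0.0019 F [0.1 0.5 0.5] gap 0.999 q [-0.76  0.46  1.85 -0.    0.83 -0.65]
(np.float64(0.4094807023449689), np.float64(-0.26804888502533947), 0.018, np.float64(-0.11310965888377586)) -> [ 5.48 -0.33  0.88] [0.05 0.01 0.02]
```

Emit:
carry_out(commands=[[[0.5,-0.33,0.88,0.05,0,0,85.4],[1.8,-0.33,0.88,0.05,0,0,85.4],[3.4,-0.33,0.88,0.05,0,0,85.4],[4.9,-0.33,0.88,0.05,0,0,85.4],[5.9,-0.33,0.88,0.05,0,0,85.4]]])

```text
t: 27.6
tcp_pos: [0.4095, -0.2672, 0.006]
tool_rot: [-0.526, -0.472, 0.528, -0.471]
force: [0.3, 1.1, -0.5]
finger_gap: 0.998
```

Emit:
carry_out(commands=[[[0,0,0,0,0,0,85],[0,0,0,0,0,0,50],[0,0,0,0,0,0,50],[0,0,0,0,0,0,50],[0,0,0,0,0,0,50]]], force=70)

```text
t: 28.1
tcp_pos: [0.4099, -0.2695, 0.0089]
tool_rot: [-0.527, -0.47, 0.528, -0.472]
force: [0.2, -0.4, 2.6]
finger_gap: 0.807
```

Run:
```python
from h import *
snap('wrist','w28')
plan((*S(-.235,-.220),.16,YAW))
```

```text
t 28.15 tcp [ 0.4099 -0.2695  0.0088] phi -0.1135 tilt 0.0032 F [0.9 1.1 5.7] gap 0.805 q [-0.81  0.75  1.92 -0.    0.47 -0.69]
(np.float64(0.44108500558188407), np.float64(-0.029725785878089522), 0.16, -0.093) -> [-6.08  0.15 -9.65] [-0.23  0.04 -0.01]
```

View pics/w28.png

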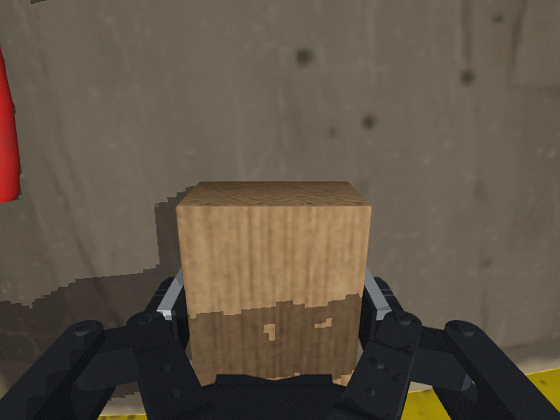

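Emit:
carry_out(commands=[[[-0.8,0,0,0,0,0,50],[-2.2,0,-0.3,0,0,0,50],[-3.8,0,-1,0,0,0,50],[-5.2,0,-2.4,0,0,0,50],[-6,0,-4,-0.1,0,0,50]]])

```text
t: 28.65
tcp_pos: [0.422, -0.1701, 0.1603]
tool_rot: [-0.526, -0.471, 0.526, -0.474]
force: [1.1, 0.4, -1.7]
finger_gap: 0.802
```

Emit:
carry_out(commands=[[[0,0.05,-1.6,-0.1,0,0,50],[0,0.1,-3.2,-0.1,0,0,50],[0,0.15,-4.6,-0.1,0,0,50],[0,0.15,-5.4,-0.1,0,0,50],[0,0.15,-5.7,-0.1,0,0,50]]])

```text
t: 29.15
tcp_pos: [0.4388, -0.0262, 0.1575]
tool_rot: [-0.522, -0.476, 0.524, -0.476]
force: [-0.2, -0.3, -2.1]
finger_gap: 0.807
```

Run:
```python
from h import *
snap('wrist','w29')
plan((*S(-.235,-.217),.075,YAW))
print(st(manip.sense()['tcp_pos']))
```

```text
t 29.2 tcp [ 0.439  -0.0264  0.1574] phi -0.0939 tilt 0.0021 F [ 0.1  0.7 -1.3] gap 0.805 q [-0.31  0.41  1.96 -0.    0.78 -0.22]
(np.float64(0.44136360357727034), np.float64(-0.02673875003013479), 0.075, -0.093) -> [3.3 0.1 0. ] [-0.01  0.01  0.02]
[[-0.2373748  -0.21683707]]
```

View pics/w29.png

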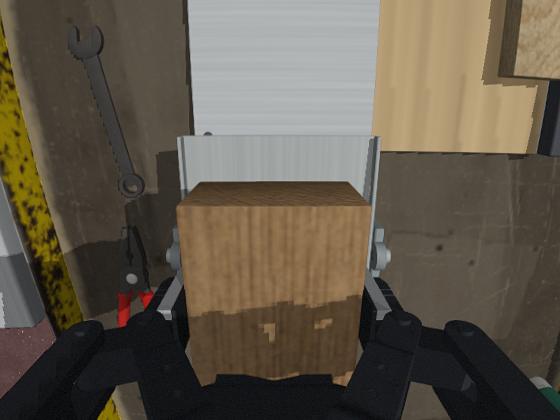

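Emit:
carry_out(commands=[[[0.8,0.1,0,0,0,0,50],[1.8,0.1,0,0,0,0,50],[2.6,0.1,0,0,0,0,50],[3,0.1,0,0,0,0,50],[3.2,0.1,0,0,0,0,50]]])

```text
t: 29.7
tcp_pos: [0.4416, -0.0293, 0.0764]
tool_rot: [-0.523, -0.475, 0.525, -0.475]
force: [-0.1, 0.1, -2.1]
finger_gap: 0.803
```

Run:
```python
from h import *
snap('wrist','w30')
plan((*S(-.235,-.217),.0745,YAW))
print(st(manip.sense()['tcp_pos']))
```

```text
t 29.75 tcp [ 0.4416 -0.0292  0.0763] phi -0.0973 tilt 0.0032 F [-0.6 -0.6 -2.2] gap 0.801 q [-0.32  0.58  2.01 -0.    0.55 -0.22]
(np.float64(0.44136360357727034), np.float64(-0.02673875003013479), 0.0745, -0.093) -> [ 0.07 -0.02 -0.1 ] [-0.05  0.02  0.03]
[[-0.23451163 -0.21942949]]
```

View pics/w30.png

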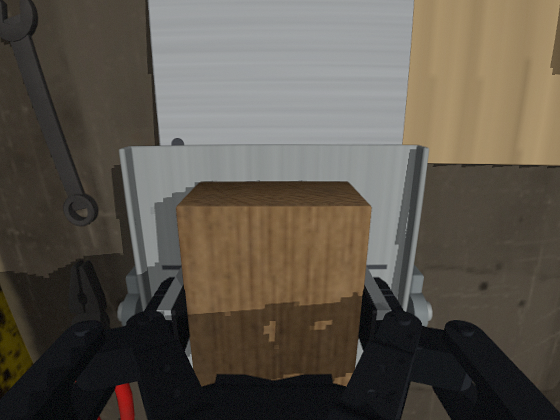

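Emit:
carry_out(commands=[[[0.05,0,-0.1,0,0,0,50],[0.08,0,-0.15,0,0,0,50],[0.08,0,-0.15,0,0,0,85],[0.08,0,-0.15,0,0,0,85],[0.08,0,-0.15,0,0,0,85]]])

```text
t: 30.25
tcp_pos: [0.4425, -0.0248, 0.0756]
tool_rot: [-0.523, -0.475, 0.524, -0.476]
force: [0.7, 0.2, 1.0]
finger_gap: 0.996
```

Emit:
carry_out(commands=[[[-0.4,0,0,0,0,0,85],[-1.2,0,0,0,0,0,85],[-2.4,0,0,0,0,0,85],[-3.6,0,0,0,0,0,85],[-4.4,0,0,0,0,0,85]]])

```text
t: 30.75
tcp_pos: [0.4429, -0.0247, 0.1878]
tool_rot: [-0.523, -0.475, 0.524, -0.476]
force: [0.6, -0.4, -0.4]
finger_gap: 0.994
```

Run:
```python
from h import *
snap('wrist','w31')
snap('scene','s31')
crop('s31','s31a',(180,130,360,280),4)
print(st(manip.sense()['tcp_pos']))
```

```text
[[-0.23231349 -0.2151407 ]]
```

View pics/w31.png

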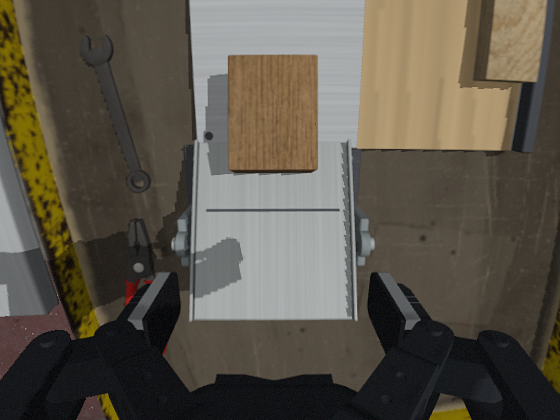

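View pics/s31a.png

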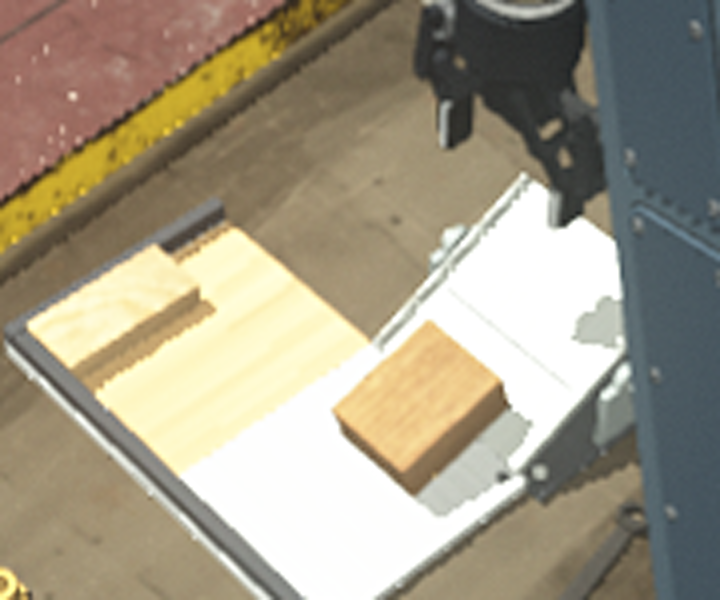

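The block also tipped the tray and then paused with its tail on the lip. Same remedy: measure and grip it.

```bash
cat >> h.py <<'E'
def pnp(n,uv,w=.05,l=.11):
    s=load(n);K,D,r,t=cam(s);D=np.r_[D,0]
    O=np.array([(-w/2,l/2,0),(w/2,l/2,0),(w/2,-l/2,0),(-w/2,-l/2,0)])
    ok,rv,tv=cv2.solvePnP(O,np.array(uv,float),K,D,flags=cv2.SOLVEPNP_ITERATIVE)
    e=(cv2.projectPoints(O,rv,tv,K,D)[0].reshape(-1,2)-uv)
    Rc=cv2.Rodrigues(r)[0]; Ro=cv2.Rodrigues(rv)[0]
    W=(Rc.T@(Ro@O.T+tv.reshape(3,1)-t.reshape(3,1))).T
    print(n,'err',abs(e).max().round(2)); print(np.c_[st(W),W[:,2]].round(4))
E
python3 - <<'E'
from h import *
snap('wrist','w32',(200,30,340,200),4)
pnp('w31',[(228,55.5),(317,55.5),(318,170),(228,170)],.07,.09)
E
```

```text
w31 err 0.17
[[-0.2696 -0.0982  0.0504]
 [-0.1996 -0.0984  0.0496]
 [-0.1996 -0.1847  0.0749]
 [-0.2696 -0.1846  0.0756]]
```

View pics/w32.png

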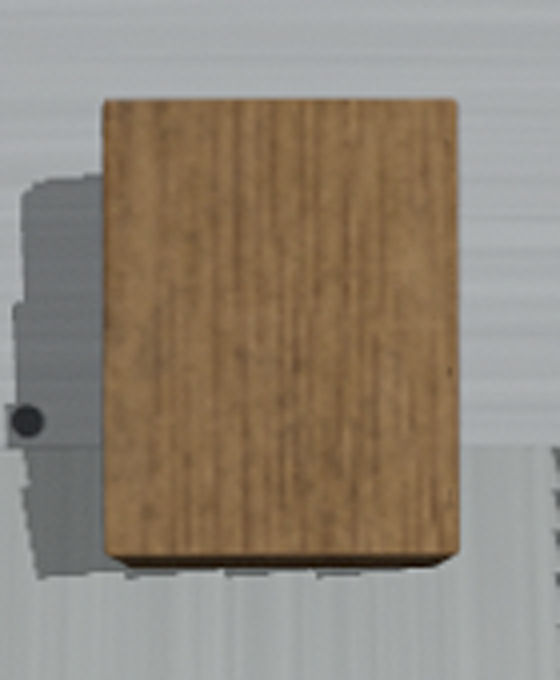

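Emit:
carry_out(commands=[[[0.5,-0.1,-1,0,0,0,85.4],[1.8,-0.1,-2,0,0,0,85.4],[3.4,-0.1,-2.6,0,0,0,85.4],[5,-0.1,-2.72,0,0,0,85.4],[6.2,-0.1,-2.72,0,0,0,85.4]]])

```text
t: 31.4
tcp_pos: [0.4444, 0.0441, 0.0275]
tool_rot: [-0.522, -0.477, 0.525, -0.475]
force: [0.6, -0.5, 0.1]
finger_gap: 1.0
```

Emit:
carry_out(commands=[[[0.1,0,0,0,0,0,85.4],[0.1,0,0,0,0,0,50],[0.1,0,0,0,0,0,50],[0.1,0,0,0,0,0,50],[0.1,0,0,0,0,0,50]]])

```text
t: 31.9
tcp_pos: [0.4468, 0.0429, 0.0288]
tool_rot: [-0.523, -0.475, 0.524, -0.476]
force: [0.1, -0.1, -1.7]
finger_gap: 0.804
```

Run:
```python
from h import *
snap('wrist','w33')
snap('scene','s33')
crop('s33','s33a',(180,130,360,280),4)
print(st(manip.sense()['tcp_pos']));plan()
```

```text
[[-0.23620265 -0.14715536]]
t 32.0 tcp [0.4467 0.0429 0.0285] phi -0.0964 tilt 0.0017 F [ 0.1 -1.  -2. ] gap 0.806 q [-0.15  0.69  2.02 -0.    0.43 -0.05]
```

View pics/w33.png

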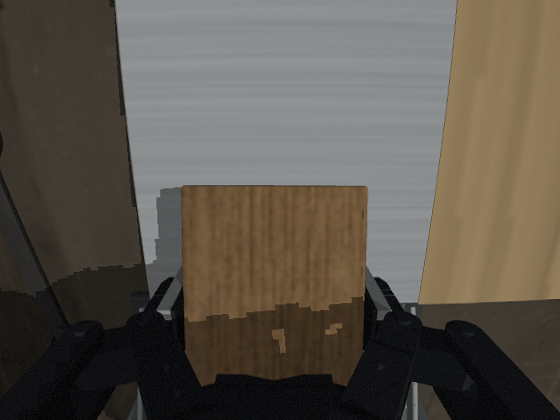

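View pics/s33a.png

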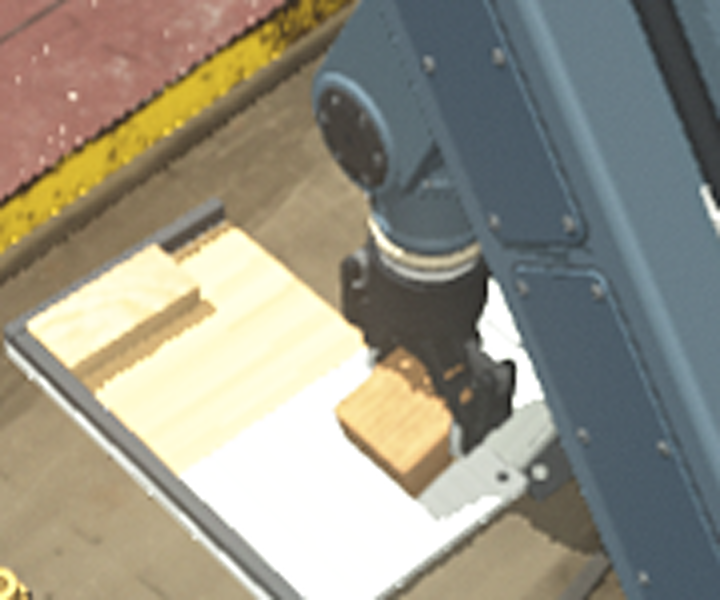

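Emit:
carry_out(commands=[[[-0.6,0,-0.3,0,0.4,0,50],[-1,0.6,-1.1,0,1.2,0,50],[-1,1.8,-2,0,2.2,0,50],[-1,3.2,-2.7,0,3,0,50],[-1,4.2,-2.9,0,3.3,0,50]]])

```text
t: 32.5
tcp_pos: [0.5603, 0.1052, 0.053]
tool_rot: [0.594, 0.538, -0.443, 0.403]
force: [0.8, 1.1, -1.9]
finger_gap: 0.811
```

Emit:
carry_out(commands=[[[0,0.3,0,0,0,0,50],[0,0.35,0,0,0,0,50],[0.3,0.35,0.1,0,0,0,50],[0.7,0.35,0.2,0,0,0,50],[0.8,0.35,0.24,0,0,0,50]]])

```text
t: 33.0
tcp_pos: [0.5638, 0.1047, 0.0299]
tool_rot: [0.591, 0.54, -0.445, 0.401]
force: [-0.6, 0.8, -1.5]
finger_gap: 0.807
```

Run:
```python
from h import *
snap('wrist','w34')
snap('scene','s34')
crop('s34','s34a',(160,130,340,280),4)
print(st(manip.sense()['tcp_pos']));plan()
```

```text
[[-0.12435868 -0.07485928]]
t 33.1 tcp [0.5647 0.1045 0.0304] phi -0.0962 tilt 0.2866 F [-0.4  0.6 -1.3] gap 0.809 q [-0.16  0.77  1.74  0.45  0.71 -0.42]
```

View pics/w34.png

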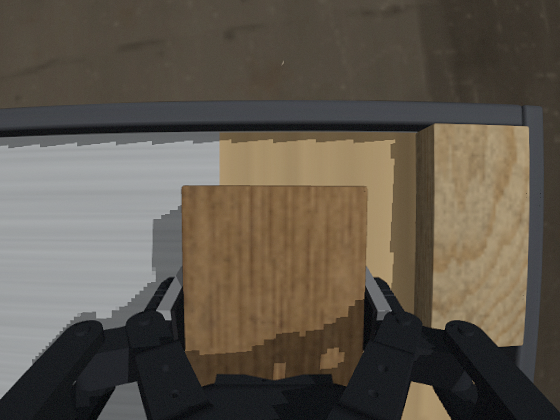

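View pics/s34a.png

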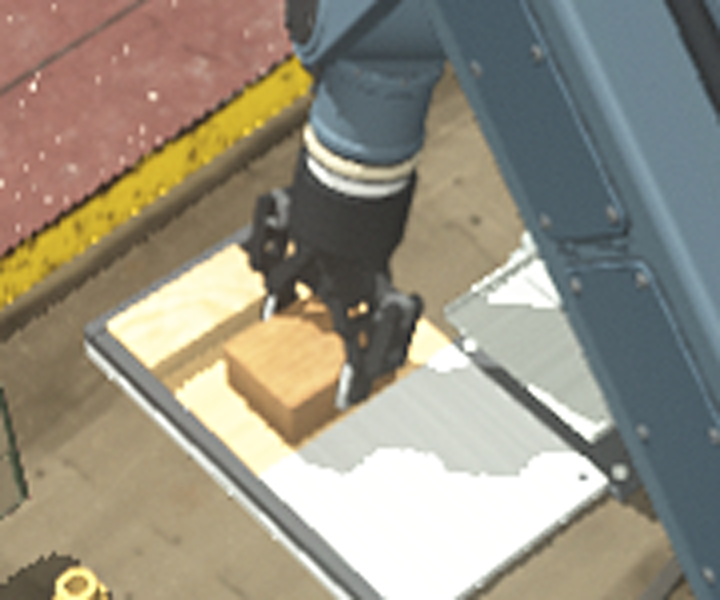

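Emit:
carry_out(commands=[[[0.1,0,0.03,0,0,0,50],[0.2,0,0.06,0,0,0,50],[0.3,0,0.09,0,0,0,50],[0.38,0,0.11,0,0,0,50],[0.38,0,0.11,0,0,0,50]]])

```text
t: 33.6
tcp_pos: [0.5661, 0.1043, 0.0212]
tool_rot: [0.592, 0.539, -0.444, 0.402]
force: [-0.9, 0.5, -0.9]
finger_gap: 0.807
```

Emit:
carry_out(commands=[[[0.05,0,0.015,0,0,0,50],[0.1,0,0.03,0,0,0,50],[0.14,0,0.04,0,0,0,50],[0.14,0,0.04,0,0,0,50],[0.14,0,0.04,0,0,0,50]]])

```text
t: 34.1
tcp_pos: [0.5664, 0.1043, 0.0188]
tool_rot: [0.593, 0.539, -0.444, 0.402]
force: [-1.5, 0.2, 5.0]
finger_gap: 0.81
```

Emit:
carry_out(commands=[[[0,0,0,0,0,0,82],[0,0,0,0,0,0,82],[-0.8,0,-0.25,0,0,0,82],[-2,0,-0.6,0,-1.4,0,82],[-3.6,0,-1.1,0,-3.25,0,82]]])

```text
t: 34.6
tcp_pos: [0.5654, 0.1037, 0.1065]
tool_rot: [0.531, 0.484, -0.517, 0.465]
force: [1.3, 0.8, -0.6]
finger_gap: 0.961
```

Emit:
carry_out(commands=[[[0,-1,0,-1.6,0,0,82],[0,-2,0,-3.2,0,0,60],[0,-2.7,0,-4.8,0,0,45],[0,-3,0,-6.4,0,0,45],[0,-3,0,-8,0,0,45]]])

```text
t: 35.1
tcp_pos: [0.4895, 0.1131, 0.1072]
tool_rot: [0.338, 0.634, -0.315, 0.62]
force: [0.1, 0.3, 0.0]
finger_gap: 0.528
```

Emit:
carry_out(commands=[[[0,0,0,-1.6,0,0,45],[0,0,0,-3.2,0,0,45],[0,0,0,-4.8,0,0,45],[0,0,0,-6.4,0,0,45],[0,0,0,-8,0,0,45]]])

```text
t: 35.6
tcp_pos: [0.4915, 0.1128, 0.1072]
tool_rot: [0.106, 0.703, -0.079, 0.699]
force: [0.1, 0.6, 0.4]
finger_gap: 0.528
```

Run:
```python
from h import *
snap('wrist','w35')
snap('scene','s35')
crop('s35','s35a',(160,130,340,280),4)
print(st(manip.sense()['tcp_pos']));plan((*S(-.195,-.07),.10,YAW+np.pi/2),(*S(-.195,-.07),.025,YAW+np.pi/2))
```

```text
[[-0.19803824 -0.07344393]]
t 35.7 tcp [0.4915 0.1128 0.1071] phi 1.3013 tilt 0.0382 F [ 0.6 -0.5  0. ] gap 0.528 q [-0.02  0.56  1.85  0.06  0.73 -1.36]
(np.float64(0.4948420499905948), np.float64(0.11591136658116415), 0.1, 1.4777963267948966) -> [0.29 0.15 0.1 ] [-2.02 -0.09 -0.43]
(np.float64(0.4948420499905948), np.float64(0.11591136658116415), 0.025, 1.4777963267948966) -> [3.29 0.04 0.13] [-2.02 -0.09 -0.43]
```

View pics/w35.png

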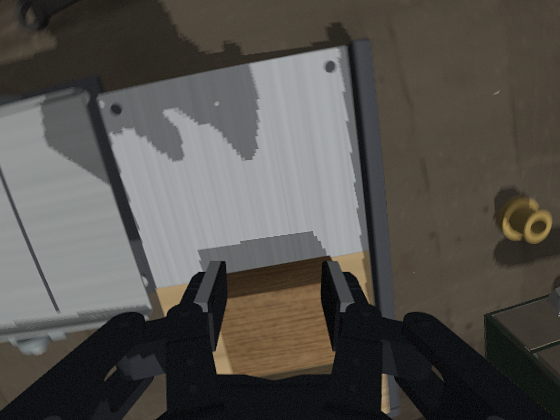

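View pics/s35a.png

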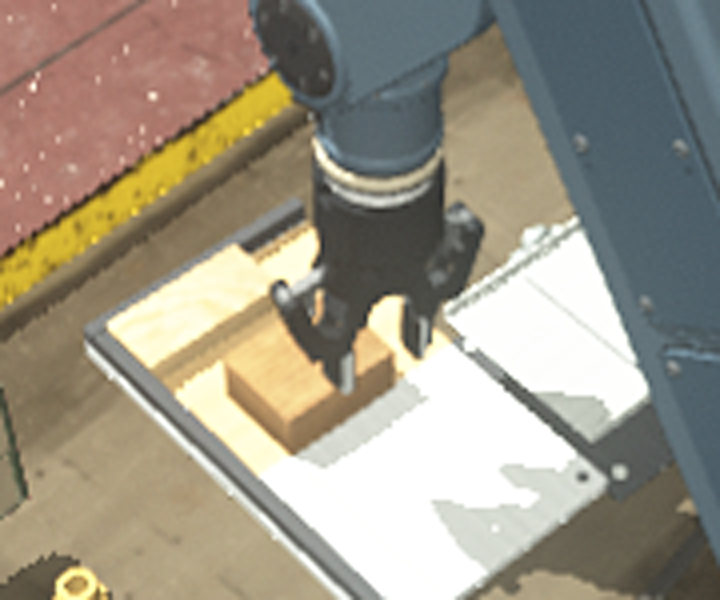

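Emit:
carry_out(commands=[[[0.3,0.1,0.1,-1,0,-0.2,45],[1,0.08,0.12,-2,-0.1,-0.4,45],[2,0.04,0.13,-2.02,-0.1,-0.43,45],[3,0.04,0.13,-2.02,-0.1,-0.43,45],[3.4,0.04,0.13,-2.02,-0.1,-0.43,45]]])

```text
t: 36.2
tcp_pos: [0.4937, 0.1161, 0.0205]
tool_rot: [0.034, 0.707, -0.034, 0.706]
force: [-0.4, -0.2, 0.3]
finger_gap: 0.53
```

Run:
```python
from h import *
snap('scene','s36')
crop('s36','s36a',(160,130,340,280),4)
print(st(manip.sense()['tcp_pos']));plan((*S(-.098,-.075),.022,YAW+np.pi/2))
```

```text
[[-0.19641078 -0.06995943]]
t 36.25 tcp [0.4934 0.1161 0.0199] phi 1.4758 tilt 0.0031 F [ 1.1 -0.  -0.1] gap 0.528 q [ 0.01  0.73  1.87 -0.    0.54 -1.46]
(np.float64(0.5909585457488212), np.float64(0.10192497165041647), 0.022, 1.4777963267948966) -> [-0.09 -0.19  3.94] [-0.02 -0.04  0.01]
```

View pics/s36a.png

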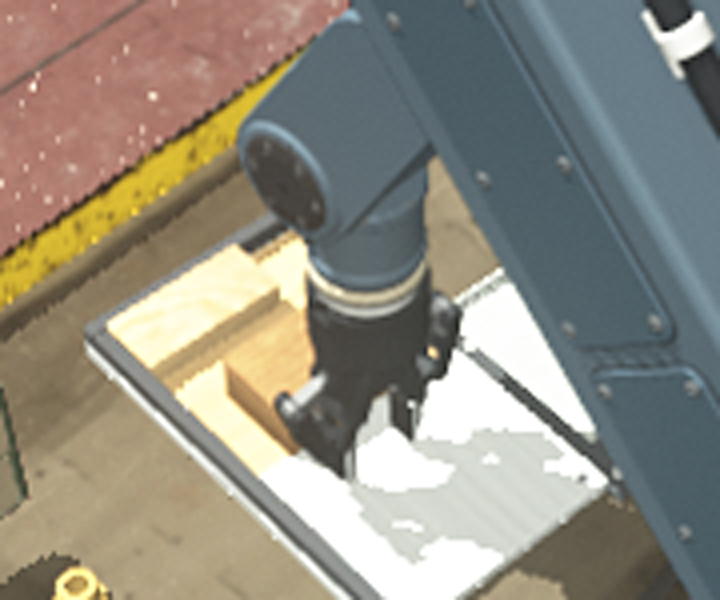

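Emit:
carry_out(commands=[[[0,-0.15,0.5,0,0,0,45],[0,-0.15,0.95,0,0,0,45],[0,-0.15,1.4,0,0,0,45],[0,-0.15,1.85,0,0,0,45],[0,-0.15,2.2,0,0,0,45]]])

```text
t: 36.75
tcp_pos: [0.5508, 0.107, 0.0231]
tool_rot: [0.033, 0.705, -0.033, 0.707]
force: [-1.8, 0.8, 0.8]
finger_gap: 0.526
```

Emit:
carry_out(commands=[[[0,0,0.07,0,0,0,45],[0,0,0.14,0,0,0,45],[0,0,0.21,0,0,0,45],[0,0,0.28,0,0,0,45],[0,0,0.35,0,0,0,45]]])

```text
t: 37.25
tcp_pos: [0.5576, 0.1065, 0.0223]
tool_rot: [0.033, 0.706, -0.033, 0.707]
force: [-0.9, -0.2, -0.3]
finger_gap: 0.533
```

Emit:
carry_out(commands=[[[0,0,0.05,0,0,0,45],[0,0,0.1,0,0,0,45],[0,0,0.15,0,0,0,45],[0,0,0.2,0,0,0,45],[0,0,0.2,0,0,0,45]]])

```text
t: 37.75
tcp_pos: [0.5588, 0.1064, 0.0223]
tool_rot: [0.033, 0.709, -0.033, 0.704]
force: [-7.7, 1.1, 6.5]
finger_gap: 0.53
```

Run:
```python
from h import *
snap('scene','s37')
crop('s37','s37a',(160,130,340,280),4)
print(st(manip.sense()['tcp_pos']));plan()
```

```text
[[-0.13045878 -0.07358625]]
t 37.8 tcp [0.5588 0.1063 0.0222] phi 1.4782 tilt 0.0074 F [-8.5  1.3  6.3] gap 0.528 q [-0.01  0.77  1.71 -0.    0.67 -1.49]
```

View pics/s37a.png

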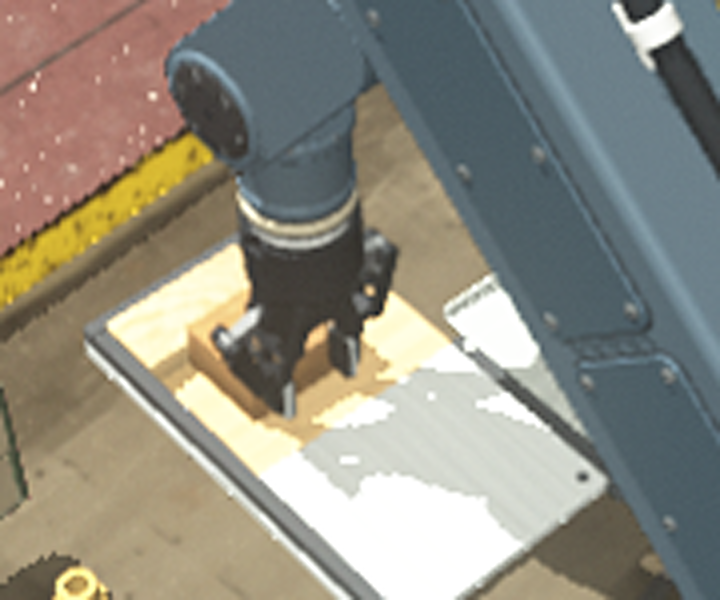

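Emit:
carry_out(commands=[[[0,0,-0.8,0,0,0,45],[-1.2,0,-0.9,0,0,0,25],[-2.4,-1,-0.6,0,0,0,5],[-2.4,-2.8,0.4,0,0,0,3],[-2.2,-4.3,1.65,0,0,0,3]]])

```text
t: 38.3
tcp_pos: [0.5954, -0.0055, 0.0796]
tool_rot: [0.032, 0.704, -0.033, 0.708]
force: [0.8, 0.5, -1.1]
finger_gap: 0.032
```

Emit:
carry_out(commands=[[[0.4,-0.1,0,0,0,0,3],[1,-0.1,0,0,0,0,3],[1.7,-0.1,0,0,0,0,3],[2,-0.1,0,0,0,0,3],[2.1,-0.1,0,0,0,0,3]]])

```text
t: 38.8
tcp_pos: [0.5918, -0.0056, 0.0233]
tool_rot: [0.032, 0.707, -0.032, 0.705]
force: [-0.2, -0.3, -0.6]
finger_gap: 0.033
```

Run:
```python
from h import *
snap('wrist','w38');snap('scene','s38')
crop('s38','s38a',(160,130,340,280),4)
print(st(manip.sense()['tcp_pos']));plan()
```

```text
[[-0.08600131 -0.18230748]]
t 38.9 tcp [ 0.5929 -0.006   0.0244] phi 1.4791 tilt 0.0001 F [-0.3 -0.5  0.3] gap 0.037 q [-0.2   0.78  1.65 -0.    0.71 -1.68]
```

View pics/w38.png

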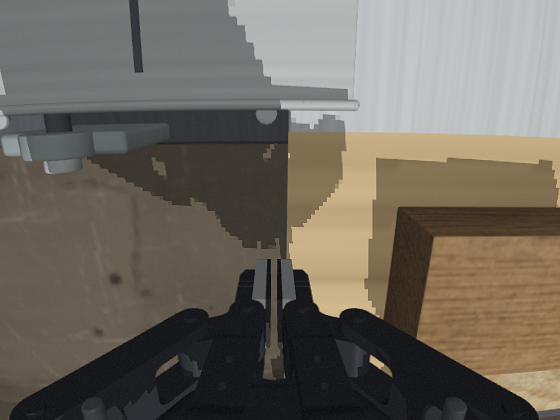

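View pics/s38a.png

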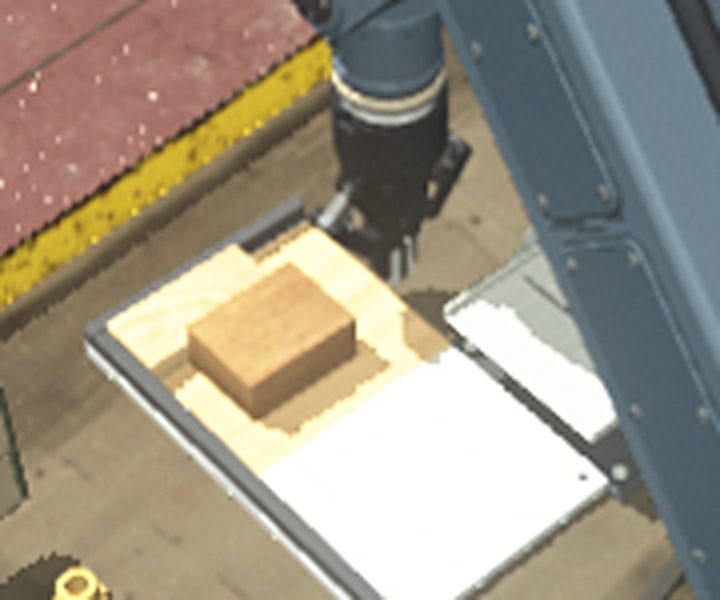

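The block lies square beside the plank. Its top is high enough to meet the splayed linkage, so I'll turn the wrist back for a slim, two-point push.

Emit:
carry_out(commands=[[[-0.2,0,0,1.6,0,0,10],[-0.2,0,0,3.2,0,0,20],[-0.2,0,0,4.8,0,0,28],[-0.2,0,0,6.4,0,0,28],[-0.2,0,0,8,0,0,28]]])

```text
t: 39.4
tcp_pos: [0.5941, -0.0066, 0.031]
tool_rot: [0.274, 0.651, -0.274, 0.653]
force: [0.6, -0.3, -0.0]
finger_gap: 0.329
```

Emit:
carry_out(commands=[[[0,0,0,1.6,0,0,28],[0,0,0,3.2,0,0,28],[0,0,0,4.8,0,0,28],[0,0,0,6.4,0,0,28],[0,0,0,8,0,0,28]]])

```text
t: 39.9
tcp_pos: [0.5941, -0.0066, 0.0309]
tool_rot: [0.481, 0.518, -0.48, 0.52]
force: [0.9, -1.0, -0.3]
finger_gap: 0.331
```

Run:
```python
from h import *
snap('wrist','w39')
print(st(manip.sense()['tcp_pos']));plan((*S(-.085,-.165),.025,YAW),(*S(-.085,-.11),.025,YAW))
```

```text
[[-0.08476938 -0.18275125]]
t 39.95 tcp [ 0.5941 -0.0066  0.0309] phi 0.0731 tilt 0.0031 F [ 0.3 -0.3  0.3] gap 0.328 q [-0.2   0.77  1.65 -0.    0.72 -0.27]
(np.float64(0.5955444278950367), np.float64(0.011106638231766802), 0.025, -0.093) -> [ 0.24  0.11 -0.7 ] [ 1.9   0.01 -0.03]
(np.float64(0.6006520578104518), np.float64(0.0658689621109372), 0.025, -0.093) -> [ 0.24  0.47 -2.87] [ 1.9   0.01 -0.03]
```

View pics/w39.png

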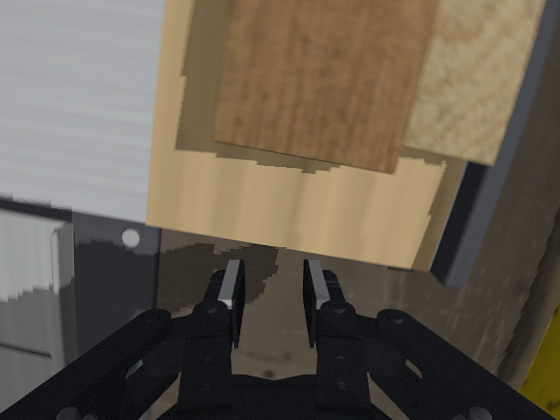

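Emit:
carry_out(commands=[[[0.1,0,0,1,0,0,28],[0.2,0,0,1.9,0,0,28],[0.2,0.1,-0.4,1.9,0,0,28],[0.2,0.15,-0.9,1.9,0,0,28],[0.2,0.2,-1.3,1.9,0,0,28]]])

```text
t: 40.45
tcp_pos: [0.596, 0.0274, 0.0253]
tool_rot: [0.52, 0.479, -0.52, 0.48]
force: [-0.3, -0.2, -0.3]
finger_gap: 0.329
```

Run:
```python
from h import *
snap('wrist','w40')
print(st(manip.sense()['tcp_pos']));plan((*S(-.085,-.11),.025,YAW))
```

```text
[[-0.08644205 -0.14724338]]
t 40.5 tcp [0.5958 0.0289 0.0253] phi -0.0806 tilt 0.0014 F [0.1 0.7 0.6] gap 0.326 q [-0.14  0.78  1.64  0.    0.72 -0.06]
(np.float64(0.6006520578104518), np.float64(0.0658689621109372), 0.025, -0.093) -> [ 0.01  0.08 -1.49] [ 0.14 -0.01 -0.02]
```

View pics/w40.png

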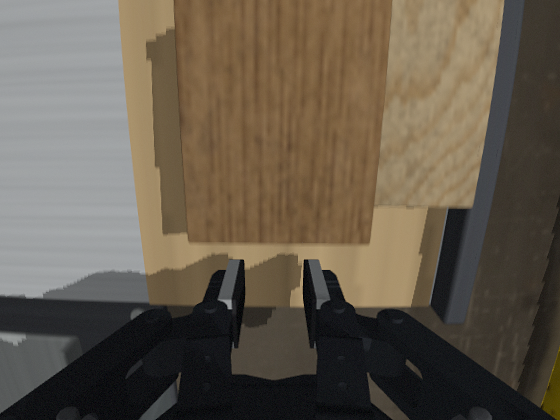

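Emit:
carry_out(commands=[[[0,0.05,-0.3,0.14,0,0,28],[0,0.06,-0.6,0.14,0,0,28],[0,0.07,-0.9,0.14,0,0,28],[0,0.08,-1.2,0.14,0,0,28],[0,0.08,-1.5,0.14,0,0,28]]])

```text
t: 41.0
tcp_pos: [0.601, 0.0632, 0.0251]
tool_rot: [0.524, 0.475, -0.523, 0.476]
force: [-0.7, -1.7, 2.2]
finger_gap: 0.331
```

Emit:
carry_out(commands=[[[0,0,-0.06,0,0,0,28],[0,0,-0.12,0,0,0,28],[0,0,-0.18,0,0,0,28],[0,0,-0.24,0,0,0,28],[0,0,-0.3,0,0,0,28]]])

```text
t: 41.5
tcp_pos: [0.6017, 0.0703, 0.025]
tool_rot: [0.524, 0.475, -0.523, 0.476]
force: [-1.3, -2.4, 2.2]
finger_gap: 0.326
```

Emit:
carry_out(commands=[[[0,0,-0.05,0,0,0,28],[0,0,-0.1,0,0,0,28],[0,0,-0.15,0,0,0,28],[0,0,-0.2,0,0,0,28],[0,0,-0.2,0,0,0,28]]])

```text
t: 42.0
tcp_pos: [0.602, 0.0733, 0.025]
tool_rot: [-0.522, -0.475, 0.524, -0.477]
force: [-2.4, -10.1, 3.2]
finger_gap: 0.328
```

Run:
```python
from h import *
print(st(manip.sense()['tcp_pos']));plan()
```

```text
[[-0.08434076 -0.10247387]]
t 42.0 tcp [0.602  0.0733 0.025 ] phi -0.0945 tilt 0.0037 F [ -2.4 -10.1   3.2] gap 0.328 q [-0.06  0.79  1.62 -0.01  0.74  0.04]
```

Seated: -10 N at y = -0.1025, as expected. A touch firmer, then back off, rise and check.

Emit:
carry_out(commands=[[[0,0,-0.1,0,0,0,28],[0,0,-0.2,0,0,0,28],[0,0,-0.2,0,0,0,28],[0,0,0,0,0,0,28],[0,0,0.6,0,0,0,28]]])

```text
t: 42.5
tcp_pos: [0.6011, 0.0609, 0.0249]
tool_rot: [0.524, 0.475, -0.523, 0.476]
force: [0.2, -0.9, 0.8]
finger_gap: 0.329
```

Emit:
carry_out(commands=[[[0,0,0.8,0,0,0,28],[-1,0,1,0,0,0,28],[-3,0,1.4,0,0,0,28],[-5,-0.6,1.6,0,0,0,28],[-7,-1.4,1.6,0,0,0,28]]])

```text
t: 43.0
tcp_pos: [0.5652, 0.0233, 0.1947]
tool_rot: [0.525, 0.474, -0.523, 0.476]
force: [0.5, 0.0, 0.4]
finger_gap: 0.327
```

Emit:
carry_out(commands=[[[-0.6,0,0,0,0,0,80],[-0.9,0,0,0,0,0,80],[-1,0,0,0,0,0,80],[-1,0,0,0,0,0,80],[-1,0,0,0,0,0,80]]])

```text
t: 43.5
tcp_pos: [0.5639, 0.0241, 0.2166]
tool_rot: [-0.523, -0.476, 0.524, -0.475]
force: [-0.1, 0.1, -0.6]
finger_gap: 0.938
```

Run:
```python
from h import *
snap('wrist','w41'); snap('scene','s41')
crop('w41','w41a',(260,20,460,180),4)
crop('s41','s41a',(160,130,340,280),4)
plan()
```

```text
t 43.6 tcp [0.564  0.024  0.2167] phi -0.0963 tilt 0.0016 F [ 0.   0.  -0.6] gap 0.935 q [-0.16  0.46  1.6  -0.    1.08 -0.06]
```

View pics/w41.png

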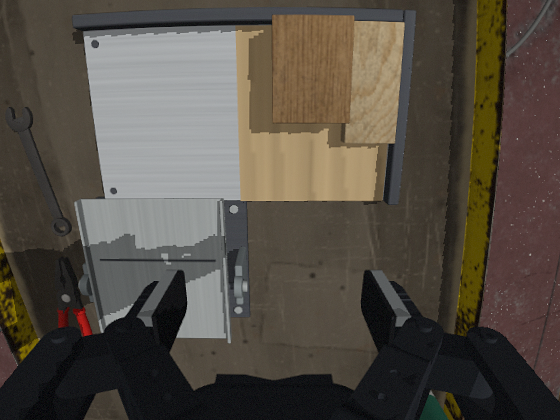

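View pics/s41a.png

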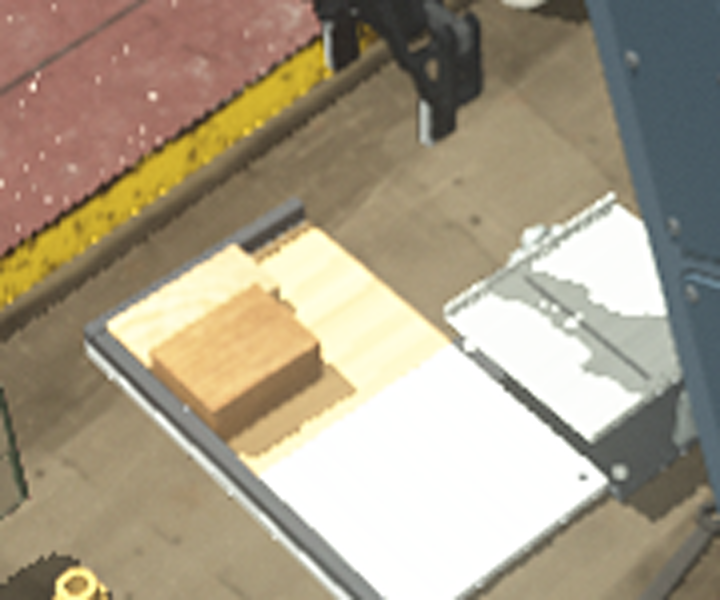

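View pics/w41a.png

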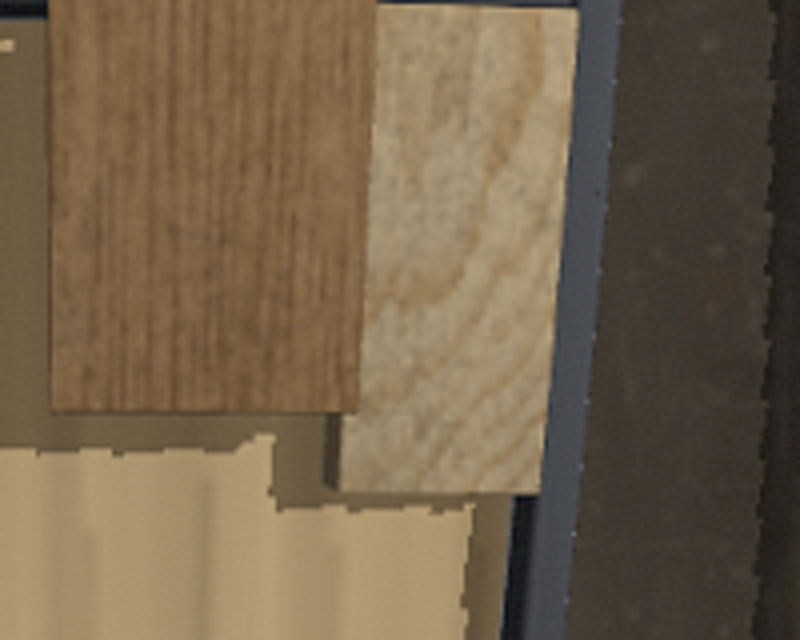

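Run:
```python
from h import *
s=load('w41')
f=lambda p:[(260+x/4-.4,20+y/4-.4) for x,y in p]
P=p2w(s,f([(340,491),(540,494),(578,10)]),.034); a=st(P); print('plank NW..',a.round(4))
B=p2w(s,f([(51,410),(360,412)])+[(273,15.5),(354,15.5)],.052); b=st(B); print('block',b.round(4))
print('yaws',np.arctan2(-(a[2]-a[1])[0],(a[2]-a[1])[1]),np.arctan2(-(b[2]-b[0])[0],(b[2]-b[0])[1]),np.arctan2((b[1]-b[0])[1],(b[1]-b[0])[0]))
print(st(p2w(s,f([(578,8),(515,497)]),[.03,.03])).round(4))
s=snap('top','t41'); crop('t41','t41a',(60,120,420,330),2.2)
```

```text
plank NW.. [[-0.0497 -0.1107]
 [-0.0003 -0.1111]
 [-0.0006 -0.002 ]]
block [[-0.1196 -0.0907]
 [-0.0498 -0.0911]
 [-0.1187 -0.0026]
 [-0.0505 -0.0021]]
yaws 0.002683003195024438 -0.010546767984600379 -0.004728343716472489
[[ 0.0008 -0.0006]
 [-0.0051 -0.1123]]
```

View pics/t41a.png

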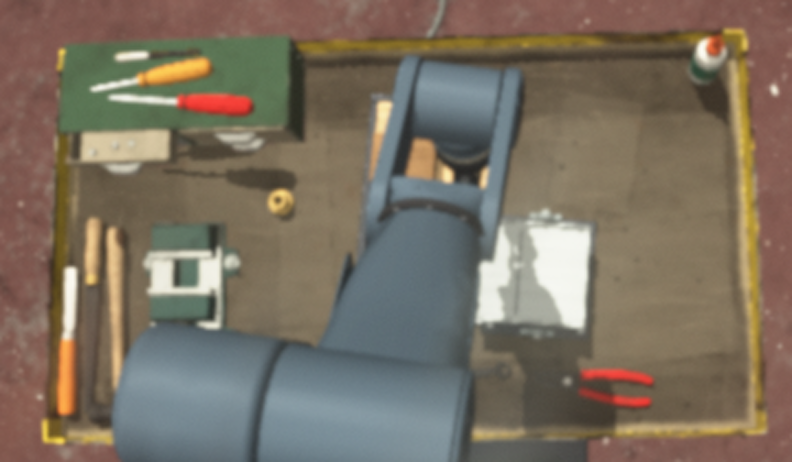

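Both parts measure within 1 mm of their places, the tray is level and the bush stands clear. Handing in.

```bash
python3 -c "
from station import manip
print(manip.sense()['force']); print(manip.sign_off())"
```

```text
[ 0.12780899 -0.2054113  -0.02881425]
the job is handed in; nothing more can be done
None
```

The job is handed in at about 44 s of the 210 s allowed; the sign-off gives no verdict. There was no 130 mm plank in any view, so I sent only the 110 mm plank and then the 90 mm block.

- **Bush:** it stands upright on the trolley top near world (0.555, 0.315), off the station.
- **Chute:** each offcut tipped the tray once released, but did not slide all the way off. Each stopped with its nose on the bed and its tail on the tipped tray. A first attempt to push the plank's tail rode over it without any force. I then gripped each one, carried it to the packing area, set it down flat and pushed it home.
- **Final positions:** measured in the wrist camera, in the corner's frame, with yaw errors of about 0.01 rad or less:

| Offcut | x (mm) | y (mm) | Nominal x, y (mm) | Push on far fence or plank (N) | Push on end fence (N) |
|---|---|---|---|---|---|
| 110 mm plank | -25 | -56.5 | -25, -55 | 12 | 28 |
| 90 mm block | -85 | -46.5 | -85, -45 | 8 | 10 |

- **Rest of the scene:** the tray looked level and the arm was clear. The glue bottle looked undisturbed. The arm hid the tape measure in the last picture I took, but no move came near it.
- **Disagreement in the measurements:** my first top-camera estimate of the corner differed from the wrist camera's by about 7 mm in x. I used a fit based on the wrist view, and the contact positions during the pushes agreed with it to about 1 mm.

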